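Hardness check of knife handles under the magnifier lamp

ROBOT

A 7-joint arm with a two-finger parallel gripper is mounted at the origin on the work surface. World frame = base frame: x ahead of the robot, y to its left, z up, the work surface at z = 0. Lengths are in mm, angles in rad, forces in N, time in s.
With the tool pointing down it reaches from about 425 to 925 mm from the base axis. Payload 6.8 kg.
Tool frame: the origin (TCP) lies at the very end of the fingers, on their centre line; the grasp point (between the pads) lies 19 mm behind it; z points along the fingers, y is the line along which they close (so a half turn about z gives the same grasp; the last joint's range is limited). The gripper opens to 85 mm and grips with 20 to 120 N. Pads are 22 mm wide; open, the fingers measure 114 mm over their backs; the gripper's body (76 mm by 85 mm) begins 54 mm behind the grasp point. The pads swing forward as they close: fully open they stand 13 mm farther back than shut.
Start: joints at [1.084, 0.477, 0.022, 1.555, -0.011, 1.109, -0.083], TCP at [249.629, -627.162, 231.308] pointing down, gripper open.
Joint ranges: [-2.96, 2.96], [-0.34, 2.1], [-1.41, 1.46], [0.24, 2.44], [-1.37, 4.51], [0.17, 1.92], [-2.96, 2.96]. Speed limits (rad/s): [2.39, 2.39, 3.14, 3.14, 3.14, 3.14, 3.14].

INTERFACE

Orientations are given as [roll, pitch, yaw] about the fixed x, y, z axes, in that order (R = Rz(yaw) Ry(pitch) Rx(roll)).
In Python, from plant import env gives the robot as it stands.
- The arm moves only by the tool drive_tool, never from a script. Its arguments are lists of equal length, an entry for each row: "linear": the shift along the tool's x, y, z each as a share of 0.75 m, from -1 to 1, a list of three; "turn": the turn about the tool's z as a share of 2 rad, from -1 to 1; "jaw": the finger opening in mm, from 0 to 85.4. A call has 1 to 5 rows; each row is the pose to reach, as a shift and turn from the pose commanded when the call began, along the tool's axes at that moment; what a row does not reach only later rows make up. A row lasts 1/8 s, in which the tool goes at most 62.5 mm and 10.7 degrees, less where a joint would pass 70% of its speed; a pose out of reach is approached as far as the arm can. A call with a number of a shift or a turn outside -1 to 1 is refused whole. A call with a gripper value outside its range is refused whole. The fingers move at their own pace and stop on an object; "grip_force" is the grip in N (left out, the last holds). Time passes only in rows, so rows that repeat a pose let the fingers close. It gives the time, the measured TCP pose, the force, the opening and the grip force at its end, in the units of the state.
- env.get_state(): the state, without advancing time (a new reading comes with each control period).
- env.get_image(name): name is "side" or "top" or "wrist"; returns the picture (384x512x3 uint8, red, green, blue); there is no depth.
- env.camera_model(name): a dict with "mtx" (3x3 intrinsics, pixels), "rvec" (rotation vector, rad) and "tvec" (3), from world to camera coordinates, as OpenCV has them; the wrist camera has in their place "tool_from_camera" (4x4, takes a point from camera to tool coordinates, whose origin is the TCP and whose axes are the flange's). Camera axes: x right, y down, z forward; pixel columns grow to the right and rows downward; lengths in mm; the calibration is good to about 2 mm. The wrist camera is an equidistant fisheye: a pixel r from the principal point sees the ray r / f radians off the axis. A picture is of the moment at which its call begins: read the wrist's pose just before it. camera_model takes no time and is no camera call.
- env.close_job(): hands the job in; it is judged then, once.
The state is a dict: "t": time; "joints": joint angles; "qd": joint speeds; "tau": joint torques, N m; "position": TCP position; "tool_rot": TCP orientation; "contact_force": force on the tool from outside, world axes, zero at the start; "ft_torque": the same for the moment, N m; "grip_width": finger opening in mm; "gripper_force": force on a finger pad.
Only numpy, scipy, OpenCV 4.12 (cv2) and the standard library are available. Lean on these libraries where they do the work, as an engineer would, in place of code of your own. Each camera call takes 0.05 s, during which the arm holds its last target. There are 200 camera calls.

TASK

Swing the magnifier lamp clear of the test plate, then lay every knife handle from the cork mat on the plate, one to a rubber pad, lengthwise within the pad with its yellow dot up. Once all are laid, take the probe and press its tip gently on each handle's dot for about a second, in the order red, green, blue, white (skipping colours that are not there), and put the probe back upright in its stand. Then swing the lamp back so that its lens is centred over the middle of the plate; leave the handles on their pads and the other things on the bench where they are.

Things in the scene. Friction and masses are not known exactly. Their poses are not given: they have to be found in the camera images.
- plate: aluminium test plate, fixed, 150 (x) x 360 (y) x 4 mm thick; origin at the centre of its underside. Three black rubber pads, 130 (x) x 52 (y) mm, lie flush in its top, 115 mm apart in its y
- pad_left (a point): centre of the +y rubber pad, on the plate's top surface; its x axis runs along the pad's length
- pad_mid (a point): centre of the middle rubber pad, on the plate's top surface; its x axis runs along the pad's length
- pad_right (a point): centre of the -y rubber pad, on the plate's top surface; its x axis runs along the pad's length
- lamp_arm (a joint): swing of the white magnifier lamp's arm about its upright post, 0 to 2.5 rad; grows as the arm swings clockwise seen from above, off the plate past the robot's side (-x) and round to +y. Stiff: it stays where it is left. Arm and lens (ring 116 mm across) are level, 14 mm thick, underside 0.19 m above the table
- lens (a point): centre of the lamp's round magnifying lens, 227 mm from the hinge axis
- lamp_handle (a point): point on the axis of the red upright grip peg on the lamp arm (peg 22 mm across, standing 58 mm above the arm, this point 27 mm below its top), 130 mm from the hinge axis
- lamp_pivot (a point): point on the lamp arm's upright hinge axis, at the arm's height; post 24 mm across below it
- stand: dark wooden stand of the probe, fixed, 64 x 64 x 70 mm tall with a 25 mm hole down its middle; origin at the centre of its underside
- probe: test probe, upright in the stand: orange round grip 24 mm across (62 to 115 mm above the origin), black collar 38 mm across (55 to 62 mm) that rests on the stand's top, steel nose 18 mm across, and a thin sprung tip that gives by up to 8 mm at 1.5 to 4 N. Origin: the end of the untouched tip; z points up the axis. In the stand its origin is 15 mm above the table
- probe_tip (a point): end of the probe's sprung tip
- handle_red: red knife handle, a bar 96 (x) x 28 (y) x 22 mm high, with a steel bolster at its +x end; origin at the centre of its underside. Absent in some starts
- dot_red (a point): centre of the yellow test dot (12 mm across) on top of the red handle's bolster, 34 mm along +x from the handle's middle
- handle_green: green knife handle, a bar 96 (x) x 28 (y) x 22 mm high, with a steel bolster at its +x end; origin at the centre of its underside. Absent in some starts
- dot_green (a point): centre of the yellow test dot (12 mm across) on top of the green handle's bolster, 34 mm along +x from the handle's middle
- handle_blue: blue knife handle, a bar 96 (x) x 28 (y) x 22 mm high, with a steel bolster at its +x end; origin at the centre of its underside. Absent in some starts
- dot_blue (a point): centre of the yellow test dot (12 mm across) on top of the blue handle's bolster, 34 mm along +x from the handle's middle
- handle_white: white knife handle, a bar 96 (x) x 28 (y) x 22 mm high, with a steel bolster at its +x end; origin at the centre of its underside. Absent in some starts
- dot_white (a point): centre of the yellow test dot (12 mm across) on top of the white handle's bolster, 34 mm along +x from the handle's middle
- oil: amber oil bottle, 52 mm across, 140 mm tall; not part of the job
- whetstone: brick-coloured whetstone 70 x 170 x 25 mm; not part of the job
- tape: blue ring-shaped roll of tape, 84 mm across, 20 mm tall; not part of the job
- driver: screwdriver lying flat; not part of the job
- pot: open steel cup, 80 mm across, 90 mm tall; not part of the job
There are look-alikes about, which are no part of the job. Leave any purple look-alike of the stand alone. What is shaped like the probe but turquoise is not meant.

How it is judged (in metres and radians):
On the way, in this order (a step that is already met when the one before it is completed fails the run):
1. the lamp arm is swung clear of the test plate (lens centre over 240 mm from the plate's centre) (horizontal distance between lens and plate above 0.24 m), for 0.2 s.
2. every knife handle present lies on its own rubber pad, dot up, lengthwise (((x of handle_red in the frame of pad_left between -0.02 and 0.02 m and y of handle_red in the frame of pad_left between -0.014 and 0.014 m and z of handle_red in the frame of pad_left between -0.003 and 0.006 m and angle between the x axis of handle_red and the x axis of pad_left, either way round below 0.25 rad and angle between handle_red's own z axis and vertical below 0.1 rad and linear speed of handle_red below 0.03 m/s) or (x of handle_red in the frame of pad_mid between -0.02 and 0.02 m and y of handle_red in the frame of pad_mid between -0.014 and 0.014 m and z of handle_red in the frame of pad_mid between -0.003 and 0.006 m and angle between the x axis of handle_red and the x axis of pad_mid, either way round below 0.25 rad and angle between handle_red's own z axis and vertical below 0.1 rad and linear speed of handle_red below 0.03 m/s) or (x of handle_red in the frame of pad_right between -0.02 and 0.02 m and y of handle_red in the frame of pad_right between -0.014 and 0.014 m and z of handle_red in the frame of pad_right between -0.003 and 0.006 m and angle between the x axis of handle_red and the x axis of pad_right, either way round below 0.25 rad and angle between handle_red's own z axis and vertical below 0.1 rad and linear speed of handle_red below 0.03 m/s)) and ((x of handle_green in the frame of pad_left between -0.02 and 0.02 m and y of handle_green in the frame of pad_left between -0.014 and 0.014 m and z of handle_green in the frame of pad_left between -0.003 and 0.006 m and angle between the x axis of handle_green and the x axis of pad_left, either way round below 0.25 rad and angle between handle_green's own z axis and vertical below 0.1 rad and linear speed of handle_green below 0.03 m/s) or (x of handle_green in the frame of pad_mid between -0.02 and 0.02 m and y of handle_green in the frame of pad_mid between -0.014 and 0.014 m and z of handle_green in the frame of pad_mid between -0.003 and 0.006 m and angle between the x axis of handle_green and the x axis of pad_mid, either way round below 0.25 rad and angle between handle_green's own z axis and vertical below 0.1 rad and linear speed of handle_green below 0.03 m/s) or (x of handle_green in the frame of pad_right between -0.02 and 0.02 m and y of handle_green in the frame of pad_right between -0.014 and 0.014 m and z of handle_green in the frame of pad_right between -0.003 and 0.006 m and angle between the x axis of handle_green and the x axis of pad_right, either way round below 0.25 rad and angle between handle_green's own z axis and vertical below 0.1 rad and linear speed of handle_green below 0.03 m/s)) and ((x of handle_blue in the frame of pad_left between -0.02 and 0.02 m and y of handle_blue in the frame of pad_left between -0.014 and 0.014 m and z of handle_blue in the frame of pad_left between -0.003 and 0.006 m and angle between the x axis of handle_blue and the x axis of pad_left, either way round below 0.25 rad and angle between handle_blue's own z axis and vertical below 0.1 rad and linear speed of handle_blue below 0.03 m/s) or (x of handle_blue in the frame of pad_mid between -0.02 and 0.02 m and y of handle_blue in the frame of pad_mid between -0.014 and 0.014 m and z of handle_blue in the frame of pad_mid between -0.003 and 0.006 m and angle between the x axis of handle_blue and the x axis of pad_mid, either way round below 0.25 rad and angle between handle_blue's own z axis and vertical below 0.1 rad and linear speed of handle_blue below 0.03 m/s) or (x of handle_blue in the frame of pad_right between -0.02 and 0.02 m and y of handle_blue in the frame of pad_right between -0.014 and 0.014 m and z of handle_blue in the frame of pad_right between -0.003 and 0.006 m and angle between the x axis of handle_blue and the x axis of pad_right, either way round below 0.25 rad and angle between handle_blue's own z axis and vertical below 0.1 rad and linear speed of handle_blue below 0.03 m/s)) and ((x of handle_white in the frame of pad_left between -0.02 and 0.02 m and y of handle_white in the frame of pad_left between -0.014 and 0.014 m and z of handle_white in the frame of pad_left between -0.003 and 0.006 m and angle between the x axis of handle_white and the x axis of pad_left, either way round below 0.25 rad and angle between handle_white's own z axis and vertical below 0.1 rad and linear speed of handle_white below 0.03 m/s) or (x of handle_white in the frame of pad_mid between -0.02 and 0.02 m and y of handle_white in the frame of pad_mid between -0.014 and 0.014 m and z of handle_white in the frame of pad_mid between -0.003 and 0.006 m and angle between the x axis of handle_white and the x axis of pad_mid, either way round below 0.25 rad and angle between handle_white's own z axis and vertical below 0.1 rad and linear speed of handle_white below 0.03 m/s) or (x of handle_white in the frame of pad_right between -0.02 and 0.02 m and y of handle_white in the frame of pad_right between -0.014 and 0.014 m and z of handle_white in the frame of pad_right between -0.003 and 0.006 m and angle between the x axis of handle_white and the x axis of pad_right, either way round below 0.25 rad and angle between handle_white's own z axis and vertical below 0.1 rad and linear speed of handle_white below 0.03 m/s))), for 0.2 s.
3. the probe tip is pressed on the red handle's dot (within 7 mm of its centre, over 1 N) for 0.3 s (distance between probe_tip and dot_red below 0.007 m and contact force between probe and handle_red above 1 N), for 0.3 s.
4. the probe tip is pressed on the green handle's dot (within 7 mm of its centre, over 1 N) for 0.3 s (distance between probe_tip and dot_green below 0.007 m and contact force between probe and handle_green above 1 N), for 0.3 s.
5. the probe tip is pressed on the blue handle's dot (within 7 mm of its centre, over 1 N) for 0.3 s (distance between probe_tip and dot_blue below 0.007 m and contact force between probe and handle_blue above 1 N), for 0.3 s.
6. the probe tip is pressed on the white handle's dot (within 7 mm of its centre, over 1 N) for 0.3 s (distance between probe_tip and dot_white below 0.007 m and contact force between probe and handle_white above 1 N), for 0.3 s.
7. the probe is back in its stand (horizontal distance between probe and stand below 0.01 m and z of probe in the frame of stand below 0.02 m and angle between probe's own z axis and vertical below 0.12 rad and linear speed of probe below 0.03 m/s), for 0.2 s.
8. the lens is back over the middle of the plate (horizontal distance between lens and plate below 0.03 m), for 0.2 s.
At the end, for the whole second after the job is handed in: Every handle present lies at rest, flat, on a rubber pad (within 20 mm lengthwise and 14 mm across of the pad's centre, turned less than 0.25 rad), the probe stands upright in its stand (within 10 mm of its middle, collar down), and the lens centre is within 30 mm of the plate's centre, at rest (all of step 2 and all of step 7 and horizontal distance between lens and plate below 0.03 m and velocity of joint lamp_arm between -0.05 and 0.05 rad/s); the robot touches nothing.
It fails at once if a handle is pressed with the probe harder than 20 N (contact force between probe and handle_red above 20 N or contact force between probe and handle_green above 20 N or contact force between probe and handle_blue above 20 N or contact force between probe and handle_white above 20 N).
It fails at once if a bystander is moved more than 40 mm (distance of any of oil, whetstone, tape, driver, pot from where it was at the start of the episode above 0.04 m).
Of handle_red, handle_green, handle_blue, handle_white only 2 to 3 are there at a start; the rules pass over those that are not, and their reading is None.
At some moment in a run one of handle_red, handle_green, handle_blue, handle_white may be knocked a few centimetres aside while the robot is not near it.
It also fails if it takes over 210 s, if anything falls off the work surface, if the arm or the gripper's body presses on something with over 40 N, if the wrist force passes 120 N, or if a joint passes its speed limit or range.

## Working session

There is one attempt and no reset: what is moved stays moved. The work goes in short steps, Python scripts to look and compute and a tool call to move; the robot and the scene stay as the last step left them, time stands still between calls to the robot, and variables do not carry over. Pictures are saved under pics/ and viewed, at most 14 in all, crops included, and the job is handed in when it is done.

Besides the shell and the picture viewer there is one more tool, called after "Emit:" as name(argument=value, ...), one argument or row to a line, values as JSON. drive_tool: Moves the arm, as the interface text tells. Shift numbers are shares of 0.75 m and turn numbers shares of 2 rad, none past 1 either way. Its arguments: {"type":"object","properties":{"linear":{"type":"array"},"turn":{"type":"array"},"jaw":{"type":"array"},"grip_force":{"type":"number"}},"required":["linear","turn","jaw"]}

```bash
ls; mkdir -p pics; python3 - <<'E'
from plant import env
import cv2,numpy as np
s=env.get_state();print({k:np.round(v,3).tolist() for k,v in s.items()})
for n in("top","side"):
    cv2.imwrite(f"pics/{n}0.png",env.get_image(n)[:,:,::-1])
for n in("top","side","wrist"):print(n,env.camera_model(n))
E
```

```text
pics
{'t': 0.0, 'joints': [1.084, 0.478, 0.022, 1.556, -0.011, 1.109, -0.083], 'qd': [-0.001, 0.001, 0.0, -0.0, -0.001, -0.001, 0.0], 'tau': [-0.001, -59.646, 1.607, -28.121, 0.012, 0.009, -0.0], 'position': [249.376, -626.597, 230.326], 'tool_rot': [-3.14, 0.0, 0.379], 'contact_force': [0.149, -0.841, 0.55], 'ft_torque': [0.021, 0.005, -0.012], 'gripper_force': 0.0, 'grip_width': 85.333}
top {'mtx': array([[370.99614385,   0.        , 257.42972187],
       [  0.        , 370.99614385, 190.21319546],
       [  0.        ,   0.        ,   1.        ]]), 'rvec': array([ 2.11364396, -2.11285328,  0.21993089]), 'tvec': array([ -13.35525259,  587.63509266, 1184.97549725])}
side {'mtx': array([[495.90527173,   0.        , 251.56627876],
       [  0.        , 495.90527173, 194.74737846],
       [  0.        ,   0.        ,   1.        ]]), 'rvec': array([ 0.25895753, -2.74744836,  1.30532958]), 'tvec': array([ 568.81216831,  206.57932517, 1327.59948367])}
wrist {'mtx': array([[297.31863964,   0.        , 258.27899634],
       [  0.        , 297.31863964, 191.21225464],
       [  0.        ,   0.        ,   1.        ]]), 'tool_from_camera': array([[-6.46086693e-04, -9.49236265e-01, -3.14563342e-01,
         8.16449582e+01],
       [ 9.99999509e-01, -3.76855932e-04, -9.16702681e-04,
        -4.32321099e-02],
       [ 7.51622368e-04, -3.14563780e-01,  9.49236042e-01,
        -1.42841206e+02],
       [ 0.00000000e+00,  0.00000000e+00,  0.00000000e+00,
         1.00000000e+00]])}
```

View pics/top0.png

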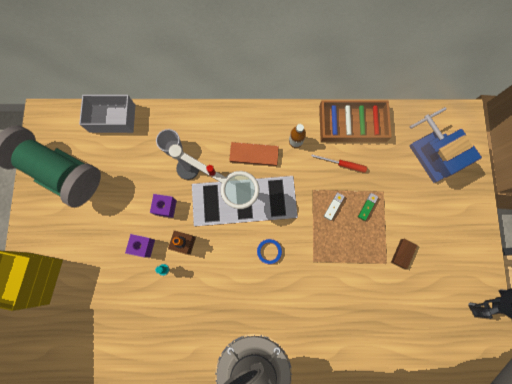

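View pics/side0.png

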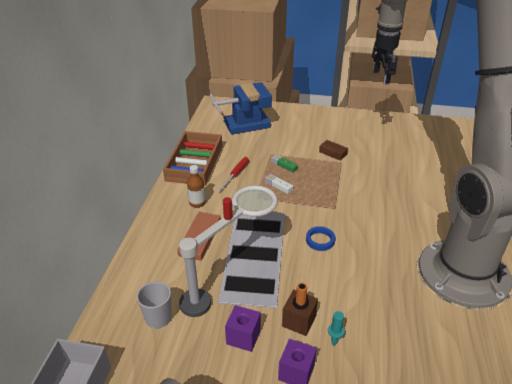

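The pictures show white (334,207) and green (369,207) handles on the mat, the lamp hinge at (176,150) in top, and the brown stand with the orange probe at (181,242). Purple and turquoise things are look-alikes. Next I'll measure.

```bash
cat > h.py <<'E'
import cv2,numpy as np
from plant import env
from scipy.spatial.transform import Rotation as Ro
def ray(name,uv,st=None):
    m=env.camera_model(name);K=np.array(m["mtx"]);uv=np.array(uv,float)
    if name=="wrist":
        T=np.array(m["tool_from_camera"]);d=(uv-K[:2,2])/K[0,0];r=np.linalg.norm(d)
        v=np.r_[d/max(r,1e-9)*np.sin(r),np.cos(r)]
        R=Ro.from_euler("xyz",st["tool_rot"]).as_matrix()
        return R@T[:3,3]+np.array(st["position"]),R@T[:3,:3]@v
    R=cv2.Rodrigues(np.array(m["rvec"]))[0]
    return -R.T@np.array(m["tvec"]),R.T@np.r_[(uv-K[:2,2])/K[0,0],1]
def onz(name,uv,z,st=None):
    o,d=ray(name,uv,st);return o+d*(z-o[2])/d[2]
def tri(*rs):
    A=[];b=[]
    for o,d in rs:
        d=d/np.linalg.norm(d);P=np.eye(3)-np.outer(d,d);A.append(P);b.append(P@o)
    A=np.vstack(A);b=np.hstack(b);x=np.linalg.lstsq(A,b,rcond=None)[0]
    return x,np.linalg.norm(A@x-b)
def proj(name,p):
    m=env.camera_model(name);return cv2.projectPoints(np.array([p],float),m["rvec"],m["tvec"],m["mtx"],None)[0].ravel()
def blobs(img,lo,hi,roi=None,n=4,amin=15):
    h=cv2.cvtColor(img,cv2.COLOR_RGB2HSV);m=cv2.inRange(h,np.array(lo),np.array(hi))
    if roi is not None:
        k=np.zeros_like(m);x0,y0,x1,y1=roi;k[y0:y1,x0:x1]=m[y0:y1,x0:x1];m=k
    cs=sorted(cv2.findContours(m,0,2)[0],key=cv2.contourArea,reverse=True)[:n]
    return [(np.round(cv2.minAreaRect(c)[0],1).tolist(),np.round(cv2.minAreaRect(c)[1],1).tolist(),round(cv2.minAreaRect(c)[2],1),cv2.contourArea(c)) for c in cs if cv2.contourArea(c)>=amin]
def move(p,yaw,st=None):
    "shares for world target TCP p and yaw, from measured state (tool down)"
    st=st or env.get_state();R=Ro.from_euler("xyz",[np.pi,0,st["tool_rot"][2]]).as_matrix()
    d=R.T@(np.array(p)-st["position"])/750
    w=-((yaw-st["tool_rot"][2]+np.pi/2)%np.pi-np.pi/2)
    return np.round(d,4).tolist(),round(w/2,4)
E
python3 - <<'E'
from h import *
t=cv2.imread("pics/top0.png");s=cv2.imread("pics/side0.png")
a=cv2.resize(t[180:270,305:395],(360,360),interpolation=2);b=cv2.resize(s[145:215,255:345],(463,360),interpolation=2)
c=cv2.resize(t[130:260,120:300],(400,289));d=cv2.resize(s[170:370,140:350],(400,381))
top=np.hstack([a,b[:,:440]]);
cv2.imwrite("pics/z1.png",top)
e=np.zeros((390,800,3),np.uint8);e[:289,:400]=c;e[:381,400:]=d;cv2.imwrite("pics/z2.png",e)
T=t[:,:,::-1].copy();S=s[:,:,::-1].copy()
for nm,lo,hi in(("red",(0,170,60),(5,255,255)),("green",(50,120,40),(75,255,255)),("orange",(8,200,150),(16,255,255)),("yellow",(22,150,150),(35,255,255)),("white",(0,0,215),(180,30,255)),("black",(0,0,0),(180,255,30))):
    print(nm,"T",blobs(T,lo,hi,(120,100,400,270),8,6));print(nm,"S",blobs(S,lo,hi,(150,120,350,380),8,6))
E
```

```text
red T [([351.9, 165.5], [27.2, 5.2], 14.9, 102.0), ([375.0, 119.0], [28.0, 4.0], 90.0, 83.5), ([210.3, 169.8], [9.8, 5.7], 71.6, 40.0)]
red S [([227.3, 208.0], [20.3, 7.8], 85.6, 133.5), ([198.4, 145.1], [29.5, 5.0], 6.6, 113.0), ([239.8, 166.3], [6.3, 22.1], 41.2, 107.5)]
green T [([365.8, 209.7], [8.5, 19.3], 29.1, 139.5), ([361.3, 117.0], [22.2, 3.1], 85.9, 21.5)]
green S [([287.0, 164.5], [19.2, 7.2], 26.6, 100.0), ([194.4, 152.9], [29.3, 3.7], 6.0, 78.5)]
orange T [([175.8, 240.8], [6.4, 7.1], 45.0, 36.5)]
orange S []
yellow T []
yellow S []
white T [([238.6, 189.1], [35.4, 36.6], 76.0, 983.5), ([331.9, 209.0], [7.3, 18.7], 29.1, 115.0), ([194.7, 162.4], [29.2, 5.1], 30.3, 111.5), ([174.5, 150.5], [9.9, 9.9], 45.0, 81.0), ([347.4, 119.5], [27.1, 2.6], 87.0, 41.0), ([300.0, 127.0], [4.0, 6.0], 90.0, 19.0)]
white S []
black T [([277.1, 203.8], [21.3, 12.4], 84.3, 219.0)]
black S [([265.9, 225.7], [26.4, 10.4], 3.8, 239.0), ([237.7, 250.7], [6.9, 18.0], 56.3, 76.5), ([300.0, 303.5], [9.0, 14.0], 90.0, 23.5)]
```

View pics/z1.png

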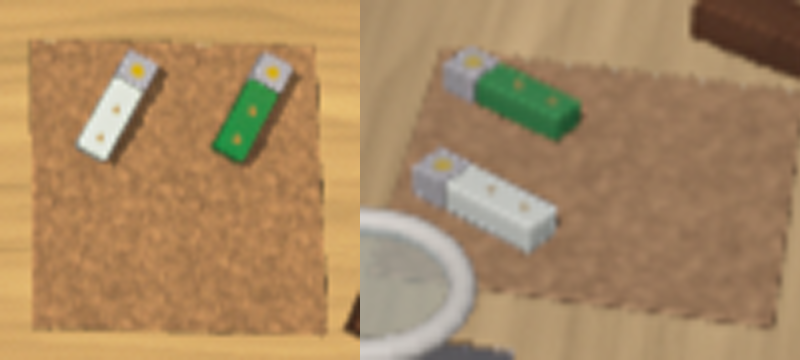

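View pics/z2.png

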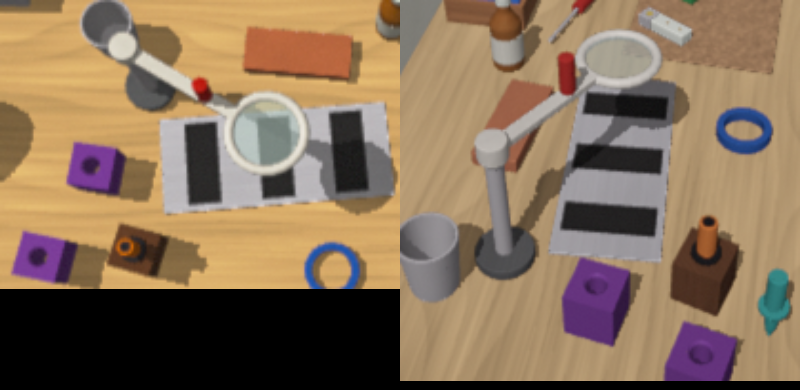

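The crops show both handles dot-up: white dot at top (339.5,197.7) and side (271.5,177); green dot at top (373,198) and side (277,157). The pads, peg, stand and probe are all clear.

```bash
python3 - <<'E'
from h import *
f=lambda n,a,b:print(n,*[np.round(v,1) for v in tri(ray("top",a),ray("side",b))])
Z=lambda x,y:(x/2.222+120,y/2.222+130)
W=lambda x,y:((x-400)/1.905+140,y/1.905+170)
f("wdot",(339.5,197.7),(271.5,177.1));f("gdot",(373.2,198),(277,157.1))
f("padL",Z(202,163),W(610,218));f("padR",Z(348,152),W(626,105))
f("plate c near left/right",Z(159,122),W(551,250));f("",Z(168,213),W(660,260));f("farright",Z(397,190),W(677,86))
f("peg top",Z(202,84),W(567,56));f("hinge top",Z(122,45),W(491,138));f("lens",Z(266,134),W(619,58))
f("probe top",Z(125,247),W(708,221))
f("collar",Z(128,249),W(706,255));
for z in(0,4):print("pads at z",z,onz("top",Z(202,163),z),onz("top",Z(348,152),z))
for n in "top","side":
  I=cv2.imread(f"pics/{n}0.png")[:,:,::-1].copy()
  print(n,blobs(I,(0,0,0),(180,140,55),(185,175,300,300),5,20))
E
```

```text
wdot [ 570.1 -297.1   19.2] 0.1
gdot [ 569.4 -413.6   19.2] 0.5
padL [553.5 149.4   1.6] 0.7
padR [ 5.723e+02 -8.050e+01  5.000e-01] 1.9
plate c near left/right [619.4 219.2   3.1] 0.9
 [475.8 201.4  -6.2] 0.9
farright [ 508.1 -158.2  -15.2] 6.5
peg top [611.6 119.7 257.8] 0.1
hinge top [678.1 234.6 215.4] 0.7
lens [560.2  39.9 196.5] 1.8
probe top [414.6 237.5 126.7] 2.1
collar [414.3 244.8  72.2] 0.5
pads at z 0 [553.29969739 149.56359794   0.        ] [571.02376961 -80.54374855   0.        ]
pads at z 4 [552.60976205 149.05948176   4.        ] [570.27845631 -80.32890598   4.        ]
top [([276.4, 197.9], [35.0, 14.2], 84.3, 431.5), ([210.8, 203.0], [34.3, 13.0], 87.0, 401.0), ([244.5, 212.4], [11.0, 12.7], 81.9, 96.5)]
side [([249.5, 284.5], [48.5, 13.8], 4.4, 604.5), ([253.4, 252.6], [46.2, 12.3], 4.2, 489.5), ([258.5, 224.9], [42.8, 11.6], 4.4, 419.0), ([201.5, 294.0], [8.0, 5.0], 90.0, 24.0)]
```

```bash
cat >> h.py <<'E'
def plan(wps,st=None,dl=300,dw=0.9):
    "wps: [(x,y,z,yaw)] unwrapped yaw; prints the one-target calls"
    st=st or env.get_state();p=np.array(st["position"]);y=st["tool_rot"][2]
    first=True
    for w in wps:
        q=np.array(w[:3],float);wy=w[3]
        if first: wy0=wy;y=y+2*np.pi*np.round((wy-y)/(2*np.pi)) if abs(wy-y)>np.pi+1.2 else y;first=False
        n=int(np.ceil(max(np.linalg.norm(q-p)/dl,abs(wy-y)/dw,1e-3)));dp=(q-p)/n;dy=(wy-y)/n
        for i in range(n):
            R=Ro.from_euler("xyz",[np.pi,0,y]).as_matrix();s=R.T@dp/750
            print(np.round(s,4).tolist(),"turn",round(-dy/2,4),"->",np.round(p+dp,0).tolist(),round(y+dy,3));p=p+dp;y=y+dy
E
python3 - <<'E'
from h import *
import types
s=env.get_state()
n=4;a=np.array([s["position"][0],s["position"][1],s["position"][2],s["tool_rot"][2]]);b=np.array([612,120,310,4.19])
plan([tuple(a+(b-a)*(i+1)/5) for i in range(5)],s)
E
```

```text
[0.1635, -0.1492, -0.0212] turn -0.3811 -> [322.0, -477.0, 246.0] 1.141
[0.2213, 0.0049, -0.0212] turn -0.3811 -> [394.0, -328.0, 262.0] 1.903
[0.1566, 0.1564, -0.0212] turn -0.3811 -> [467.0, -179.0, 278.0] 2.666
[0.0053, 0.2213, -0.0212] turn -0.3811 -> [539.0, -29.0, 294.0] 3.428
[-0.149, 0.1637, -0.0212] turn -0.3811 -> [612.0, 120.0, 310.0] 4.19
```

Emit:
drive_tool(
  linear=[
    [0.1635,-0.1492,-0.0212],
    [0.1635,-0.1492,-0.0212],
    [0.1635,-0.1492,-0.0212],
    [0.1635,-0.1492,-0.0212],
    [0.1635,-0.1492,-0.0212],
  ],
  turn=[-0.381,-0.381,-0.381,-0.381,-0.381],
  jaw=[85,85,85,85,85],
  grip_force=80,
)

```text
t: 0.72
position: [322.1, -477.5, 247.0]
tool_rot: [-3.141, -0.0, 1.14]
contact_force: [-0.0, -0.6, -0.3]
grip_width: 84.7
gripper_force: 0.0
```

Emit:
drive_tool(
  linear=[
    [0.2213,0.005,-0.0212],
    [0.2213,0.005,-0.0212],
    [0.2213,0.005,-0.0212],
    [0.2213,0.005,-0.0212],
    [0.2213,0.005,-0.0212],
  ],
  turn=[-0.381,-0.381,-0.381,-0.381,-0.381],
  jaw=[85,85,85,85,85],
)

```text
t: 1.35
position: [394.4, -329.0, 262.9]
tool_rot: [-3.141, -0.0, 1.898]
contact_force: [-0.3, -0.8, 1.1]
grip_width: 84.9
gripper_force: 0.0
```

Emit:
drive_tool(
  linear=[
    [0.1566,0.1564,-0.0212],
    [0.1566,0.1564,-0.0212],
    [0.1566,0.1564,-0.0212],
    [0.1566,0.1564,-0.0212],
    [0.1566,0.1564,-0.0212],
  ],
  turn=[-0.381,-0.381,-0.381,-0.381,-0.381],
  jaw=[85,85,85,85,85],
)

```text
t: 1.98
position: [467.1, -180.3, 278.7]
tool_rot: [-3.141, -0.001, 2.657]
contact_force: [-0.3, -0.8, -0.6]
grip_width: 85.1
gripper_force: 0.0
```

Emit:
drive_tool(
  linear=[
    [0.005,0.2213,-0.0212],
    [0.005,0.2213,-0.0212],
    [0.005,0.2213,-0.0212],
    [0.005,0.2213,-0.0212],
    [0.005,0.2213,-0.0212],
  ],
  turn=[-0.381,-0.381,-0.381,-0.381,-0.381],
  jaw=[85,85,85,85,85],
)

```text
t: 2.6
position: [540.2, -31.5, 294.3]
tool_rot: [3.141, -0.001, -2.865]
contact_force: [0.3, 0.0, 0.0]
grip_width: 85.3
gripper_force: 0.0
```

Emit:
drive_tool(
  linear=[
    [-0.149,0.1637,-0.0212],
    [-0.149,0.1637,-0.0212],
    [-0.149,0.1637,-0.0212],
    [-0.149,0.1637,-0.0212],
    [-0.149,0.1637,-0.0212],
  ],
  turn=[-0.381,-0.381,-0.381,-0.381,-0.381],
  jaw=[85,85,85,85,85],
)

```text
t: 3.22
position: [613.2, 117.6, 309.9]
tool_rot: [3.141, -0.001, -2.103]
contact_force: [0.0, -0.2, 0.9]
grip_width: 85.0
gripper_force: 0.0
```

```bash
python3 - <<'E'
from h import *
s=env.get_state();I=env.get_image("wrist");cv2.imwrite("pics/w1.png",I[:,:,::-1])
print(np.round(s["position"],1),s["joints"],s["tool_rot"])
B=blobs(I,(0,150,60),(6,255,255),None,3,20);print(B)
for b in B:print(onz("wrist",b[0],262,s))
E
```

```text
[613.2 117.6 309.9] [ 0.37140376  0.48702326 -0.94078997  1.53943431  0.40064628  1.32184792
  1.9947152 ] [ 3.14065279e+00 -1.26183812e-03 -2.10349275e+00]
[([266.0, 213.3], [29.1, 38.9], 6.0, 621.5)]
[608.44522635 119.41903181 262.        ]
```

View pics/w1.png

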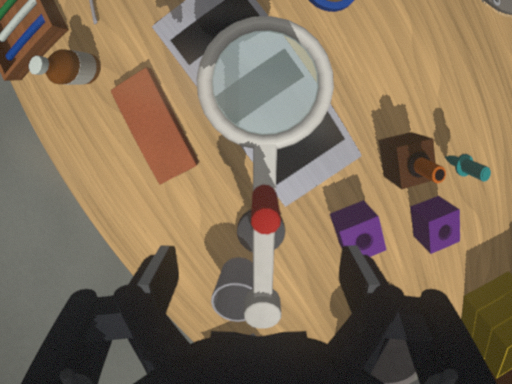

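The wrist view shows the peg top at (266,221), the hinge cap at (263,316) and the lens centre at (265,82).

```bash
python3 - <<'E'
from h import *
s=env.get_state()
for uv,z in(((266,221),260),((263,316),212),((265,82),197)):print(onz("wrist",uv,z,s))
P=tri(ray("wrist",(266,221),s),ray("top",(202/2.222+120,84/2.222+130)));print(P)
plan([(610.5,119.5,250,-2.103),(610.5,119.5,217,-2.103)],s)
H=np.array([676,233.5]);v=np.array([610.5,119.5])-H;print(np.linalg.norm(v),np.arctan2(v[1],v[0]))
E
```

```text
[611.76555478 124.90173939 260.        ]
[680.22220495 239.79194237 212.        ]
[561.49007685  40.37210608 197.        ]
(array([607.18406502, 117.44674449, 277.77008111]), np.float64(1.4076685534297282))
[-0.0009, 0.0046, 0.08] turn -0.0007 -> [610.0, 120.0, 250.0] -2.103
[0.0, -0.0, 0.044] turn -0.0 -> [610.0, 120.0, 217.0] -2.103
131.4771843324917 -2.092300927234455
```

Emit:
drive_tool(
  linear=[
    [-0.004,0.002,0.08],
    [-0.004,0.002,0.124],
    [-0.004,0.002,0.124],
    [-0.004,0.002,0.124],
  ],
  turn=[0,0,0,0],
  jaw=[85,85,85,85],
)

```text
t: 3.78
position: [614.0, 122.0, 219.4]
tool_rot: [-3.14, 0.001, -2.099]
contact_force: [-0.6, -0.0, 1.0]
grip_width: 84.8
gripper_force: 0.0
```

Emit:
drive_tool(
  linear=[
    [0,0,0],
    [0,0,0],
    [0,0,0],
    [0,0,0],
    [0,0,0],
  ],
  turn=[0,0,0,0,0],
  jaw=[10,10,10,10,10],
)

```text
t: 4.4
position: [613.1, 122.7, 218.4]
tool_rot: [-3.141, 0.0, -2.094]
contact_force: [-3.3, -0.2, 6.3]
grip_width: 20.5
gripper_force: 77.9
```

Emit:
drive_tool(
  linear=[
    [-0.0017,0.0242,0],
    [-0.0068,0.0479,0],
    [-0.015,0.0707,0],
    [-0.0265,0.0921,0],
    [-0.0408,0.1117,0],
  ],
  turn=[0.07,0.14,0.21,0.28,0.35],
  jaw=[10,10,10,10,10],
)

```text
t: 5.03
position: [555.9, 190.8, 218.4]
tool_rot: [-3.14, 0.001, -2.799]
contact_force: [1.0, -1.0, 2.9]
grip_width: 20.2
gripper_force: 79.2
```

Low forces; continue.

Emit:
drive_tool(
  linear=[
    [-0.0017,0.0242,0],
    [-0.0068,0.0479,0],
    [-0.015,0.0707,0],
    [-0.0265,0.0921,0],
    [-0.0408,0.1117,0],
  ],
  turn=[0.07,0.14,0.21,0.28,0.35],
  jaw=[10,10,10,10,10],
)

```text
t: 5.65
position: [556.3, 280.3, 218.4]
tool_rot: [-3.141, 0.001, 2.784]
contact_force: [0.7, -3.2, 5.7]
grip_width: 20.3
gripper_force: 79.3
```

Emit:
drive_tool(
  linear=[
    [-0.0017,0.0242,0],
    [-0.0068,0.0479,0],
    [-0.015,0.0707,0],
    [-0.0265,0.0921,0],
    [-0.0408,0.1117,0],
  ],
  turn=[0.07,0.14,0.21,0.28,0.35],
  jaw=[10,10,10,10,10],
)

```text
t: 6.28
position: [614.3, 348.0, 218.4]
tool_rot: [-3.141, 0.001, 2.084]
contact_force: [-1.5, -4.5, 7.1]
grip_width: 20.1
gripper_force: 79.3
```

Emit:
drive_tool(
  linear=[
    [0,0,0],
    [0,0,0],
    [0,0,0],
    [0,0,-0.08],
    [0,0,-0.12],
  ],
  turn=[0,0,0,0,0],
  jaw=[85,85,85,85,85],
)

```text
t: 6.9
position: [614.1, 348.5, 311.0]
tool_rot: [3.138, -0.001, 2.09]
contact_force: [-0.2, 0.5, 0.4]
grip_width: 85.0
gripper_force: 0.0
```

```bash
python3 - <<'E'
from h import *
s=env.get_state();print(np.round(s["position"],1),np.round(s["joints"],2),s["tool_rot"])
# target: over the mat, looking at handles; yaw options
m=[]
for n,(d,px) in {"white":((570.1,-297.1,19.2),(331.9,209.0)),"green":((569.4,-413.6,19.2),(365.8,209.7))}.items():
    c=onz("top",px,22);u=np.array(d[:2])-c[:2];a=np.arctan2(u[1],u[0]);ctr=np.array(d[:2])-34*np.array([np.cos(a),np.sin(a)]);print(n,np.round(c,1),np.linalg.norm(u),a,ctr)
E
```

```text
[614.1 348.5 311. ] [-0.3   0.52 -0.47  1.35  0.23  1.33 -0.25] [ 3.13828638e+00 -5.21288619e-04  2.08968280e+00]
white [ 530.1 -268.6   22. ] 49.14863252725124 -0.6189549323589952 [ 542.40750207 -277.3737343 ]
green [ 527.7 -384.7   22. ] 50.719570040808605 -0.6053679002462026 [ 541.44204499 -394.25180236]
```

```bash
python3 - <<'E'
from h import *
plan([(541,-335,270,2.53)],dl=290)
E
```

```text
[-0.2477, -0.1789, 0.0182] turn -0.0734 -> [590.0, 121.0, 297.0] 2.236
[-0.2189, -0.2132, 0.0182] turn -0.0734 -> [565.0, -107.0, 284.0] 2.383
[-0.1853, -0.2429, 0.0182] turn -0.0734 -> [541.0, -335.0, 270.0] 2.53
```

Emit:
drive_tool(
  linear=[
    [-0.2477,-0.1789,0.0182],
    [-0.2477,-0.1789,0.0182],
    [-0.2477,-0.1789,0.0182],
    [-0.2477,-0.1789,0.0182],
    [-0.2477,-0.1789,0.0182],
  ],
  turn=[-0.0734,-0.0734,-0.0734,-0.0734,-0.0734],
  jaw=[85,85,85,85,85],
)

```text
t: 7.52
position: [589.1, 115.0, 294.0]
tool_rot: [-3.14, 0.002, 2.229]
contact_force: [0.7, 1.0, -0.4]
grip_width: 85.3
gripper_force: 0.0
```

Emit:
drive_tool(
  linear=[
    [-0.2189,-0.2132,0.0182],
    [-0.2189,-0.2132,0.0182],
    [-0.2189,-0.2132,0.0182],
    [-0.2189,-0.2132,0.0182],
    [-0.2189,-0.2132,0.0182],
  ],
  turn=[-0.0734,-0.0734,-0.0734,-0.0734,-0.0734],
  jaw=[85,85,85,85,85],
)

```text
t: 8.15
position: [564.0, -111.1, 280.1]
tool_rot: [-3.14, 0.0, 2.377]
contact_force: [0.3, 1.0, 0.5]
grip_width: 85.0
gripper_force: 0.0
```

Emit:
drive_tool(
  linear=[
    [-0.1853,-0.2429,0.0182],
    [-0.1853,-0.2429,0.0182],
    [-0.1853,-0.2429,0.0182],
    [-0.1853,-0.2429,0.0182],
    [-0.1853,-0.2429,0.0182],
  ],
  turn=[-0.0734,-0.0734,-0.0734,-0.0734,-0.0734],
  jaw=[85,85,85,85,85],
)

```text
t: 8.78
position: [539.5, -337.9, 266.2]
tool_rot: [-3.141, -0.0, 2.526]
contact_force: [-0.5, 1.2, -0.8]
grip_width: 85.1
gripper_force: 0.0
```

```bash
python3 - <<'E'
from h import *
s=env.get_state();I=env.get_image("wrist");T=env.get_image("top")
w=cv2.resize(I[60:360,80:440],(432,360));t=cv2.resize(T[130:260,90:250],(368,299))
e=np.zeros((370,800,3),np.uint8);e[:360,:432]=w;e[:299,432:]=t;cv2.imwrite("pics/w2.png",e[:,:,::-1])
cv2.imwrite("pics/w2raw.png",I[:,:,::-1]);cv2.imwrite("pics/top2.png",T[:,:,::-1])
print(np.round(s["position"],1),np.round(s["joints"],2),s["tool_rot"])
Y=blobs(I,(20,130,140),(35,255,255),None,6,8);G=blobs(I,(45,100,40),(80,255,255),None,3,30)
for b in Y+G:print(b,np.round(onz("wrist",b[0],22,s),1))
E
```

```text
[ 539.5 -337.9  266.2] [ 0.7   0.41 -0.33  1.59  0.14  1.16  1.3 ] [-3.14089618e+00 -3.36605901e-04  2.52550974e+00]
([299.5, 157.5], [7.0, 7.0], 90.0, 37.0) [ 571.9 -292.5   22. ]
([228.0, 205.0], [6.0, 6.0], 90.0, 30.0) [ 570.9 -411.2   22. ]
([224.4, 169.8], [50.5, 21.2], 83.7, 966.0) [ 527.6 -384.5   22. ]
([334.3, 315.6], [25.1, 9.3], 50.2, 199.0) [ 844.2 -389.1   22. ]
```

View pics/w2.png

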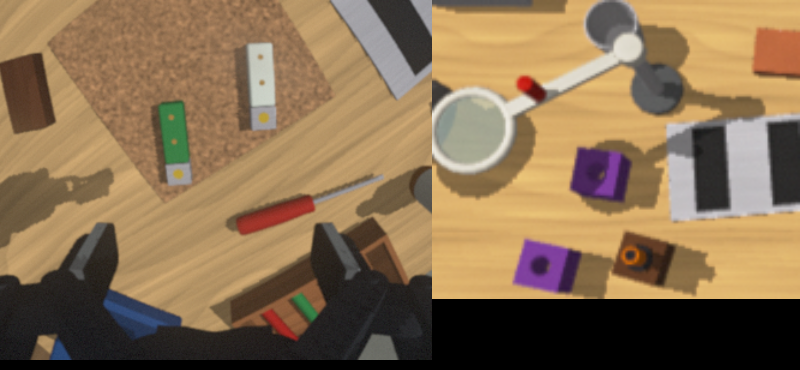

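The view shows the lamp clear of the plate. The green handle (crop 175,143) and white handle (crop 261,87) both have their dots up, and the driver lies nearby at (275,215).

```bash
python3 - <<'E'
from h import *
s=env.get_state()
c=lambda x,y:(x/1.2+80,y/1.2+60)
for n,w,t,sd,e in(("white",(299.5,157.5),(339.5,197.7),(271.5,177.1),c(260,43)),("green",(228,205),(373.2,198),(277,157.1),c(173,102))):
    P,r=tri(ray("wrist",w,s),ray("top",t),ray("side",sd));print(n,np.round(P,1),round(r,1))
    d=onz("wrist",w,22,s);q=onz("wrist",e,22,s);u=d-q;print("len",np.linalg.norm(u),"ang",np.arctan2(u[1],u[0]))
T=cv2.imread("pics/top2.png")[:,:,::-1].copy()
B=blobs(T,(0,0,0),(180,140,55),(185,175,300,230),3,60)
for b in B:print(b,np.round(onz("top",b[0],4),1))
E
```

```text
white [ 570.1 -290.8   26. ] 6.9
len 82.17226827272685 ang -0.5413565482229113
green [ 570.1 -408.7   23.4] 6.0
len 84.72347882903406 ang -0.579041812966187
([210.6, 202.6], [35.0, 13.2], 85.9, 411.0) [555.3 150.2   4. ]
([243.6, 200.4], [34.4, 12.8], 85.6, 393.5) [563.1  35.1   4. ]
([276.4, 197.5], [34.3, 12.7], 84.3, 392.5) [573.5 -79.6   4. ]
```

```bash
python3 - <<'E'
from h import *
plan([(542.4,-274.8,70,2.54),(542.4,-274.8,6,2.54)])
E
```

```text
[0.0433, 0.0647, 0.2623] turn -0.0042 -> [542.0, -275.0, 70.0] 2.54
[0.0, -0.0, 0.0853] turn -0.0 -> [542.0, -275.0, 6.0] 2.54
```

Emit:
drive_tool(
  linear=[
    [0.0433,0.0647,0.2623],
    [0.0433,0.0647,0.2623],
    [0.0433,0.0647,0.2623],
    [0.0433,0.0647,0.2623],
    [0.0433,0.0647,0.2623],
  ],
  turn=[-0.0042,-0.0042,-0.0042,-0.0042,-0.0042],
  jaw=[60,60,60,60,60],
)

```text
t: 9.5
position: [542.3, -275.5, 70.5]
tool_rot: [3.141, -0.0, 2.54]
contact_force: [-0.9, -0.4, 0.2]
grip_width: 60.2
gripper_force: 0.0
```

```bash
python3 - <<'E'
from h import *
s=env.get_state();I=env.get_image("wrist");cv2.imwrite("pics/w3.png",I[60:,60:460,::-1])
print(np.round(s["position"],1),s["tool_rot"][2])
Y=blobs(I,(20,130,140),(35,255,255),None,6,15)
for b in Y:print(b,np.round(onz("wrist",b[0],24,s),1))
plan([(542.4,-274.8,6,2.54)])
E
```

```text
[ 542.3 -275.5   70.5] 2.5403437661440793
([261.0, 259.0], [12.0, 12.0], 90.0, 114.5) [ 572.6 -293.1   24. ]
[0.0024, 0.0019, 0.0879] turn -0.0006 -> [542.0, -275.0, 6.0] 2.54
```

View pics/w3.png

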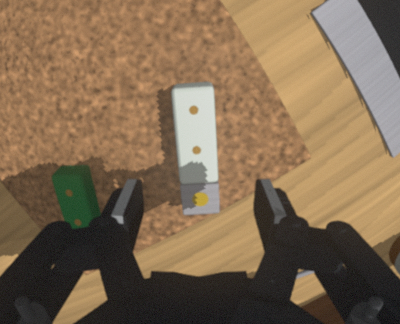

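The handle sits centred between the fingers: dot at (201,199), tail at (193,88), tilted about 3°.

Emit:
drive_tool(
  linear=[
    [0.001,0.001,0.07],
    [0.001,0.001,0.086],
    [0.001,0.001,0.086],
    [0.001,0.001,0.086],
  ],
  turn=[0,0,0,0],
  jaw=[60,60,60,60],
  grip_force=50,
)

```text
t: 10.05
position: [542.7, -276.8, 7.8]
tool_rot: [3.141, 0.003, 2.537]
contact_force: [-0.3, 0.2, 0.5]
grip_width: 59.8
gripper_force: 0.0
```

Emit:
drive_tool(
  linear=[
    [0,0,0],
    [0,0,0],
    [0,0,0],
    [0,0,0],
  ],
  turn=[0,0,0,0],
  jaw=[15,15,15,15],
)

```text
t: 10.55
position: [542.0, -276.4, 7.0]
tool_rot: [3.142, 0.002, 2.538]
contact_force: [-0.9, 0.9, 5.0]
grip_width: 27.1
gripper_force: 47.9
```

Emit:
drive_tool(
  linear=[
    [0,0,-0.04],
    [0,0,-0.12],
    [0,0,-0.12],
    [0,0,-0.12],
  ],
  turn=[0,0,0,0],
  jaw=[15,15,15,15],
)

```text
t: 11.05
position: [540.8, -276.0, 95.6]
tool_rot: [-3.141, -0.0, 2.537]
contact_force: [-1.1, -0.6, -1.1]
grip_width: 27.2
gripper_force: 48.3
```

```bash
python3 - <<'E'
from h import *
s=env.get_state();I=env.get_image("wrist")
print(np.round(s["position"],1),s["tool_rot"][2])
R=Ro.from_euler("xyz",s["tool_rot"]).as_matrix()
for b in blobs(I,(15,100,60),(35,255,255),(150,190,370,384),6,15):print(b)
cv2.imwrite("pics/w4.png",I[60:,60:460,::-1])
plan([(563.1,35.1,110,3.22)],dl=290)
E
```

```text
[ 540.8 -276.    95.6] 2.537432581517449
([334.5, 237.5], [95.0, 69.0], 90.0, 3603.0)
([174.9, 234.5], [87.5, 47.8], 87.3, 1516.5)
([168.5, 351.9], [15.3, 54.6], 44.1, 505.0)
([228.3, 310.0], [45.1, 13.9], 84.8, 334.5)
([341.5, 345.0], [33.2, 14.8], 45.0, 309.5)
([261.0, 317.5], [15.0, 20.0], 90.0, 231.5)
[0.1051, 0.1792, -0.0102] turn -0.1706 -> [552.0, -120.0, 102.0] 2.879
[0.0391, 0.2041, -0.0102] turn -0.1706 -> [563.0, 35.0, 110.0] 3.22
```

View pics/w4.png

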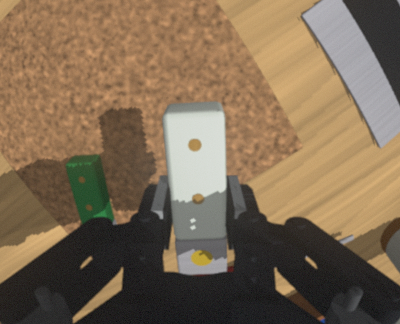

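Held: dot at (201,257), handle straight between the fingers.

```bash
python3 - <<'E'
from h import *
s=env.get_state()
R=Ro.from_euler("xyz",s["tool_rot"]).as_matrix()
for z in(110,112,114):print(R.T@(onz("wrist",(261,317.5),z,s)-s["position"]))
plan([(540,-276,130,2.537),(563.1,35.1,130,3.22)],dl=290)
E
```

```text
[-36.87248983   2.13909286 -15.42385475]
[-35.0301719    2.11416288 -17.42042564]
[-33.18785396   2.0892329  -19.41699654]
[-0.0, -0.0004, -0.0471] turn 0.0002 -> [540.0, -276.0, 130.0] 2.537
[0.1052, 0.1794, 0.0] turn -0.1708 -> [552.0, -120.0, 130.0] 2.878
[0.0391, 0.2043, 0.0] turn -0.1708 -> [563.0, 35.0, 130.0] 3.22
```

Emit:
drive_tool(
  linear=[
    [0.1052,0.1794,-0.03],
    [0.1052,0.1794,-0.03],
    [0.1052,0.1794,-0.03],
    [0.1052,0.1794,-0.03],
    [0.1052,0.1794,-0.03],
  ],
  turn=[-0.171,-0.171,-0.171,-0.171,-0.171],
  jaw=[15,15,15,15,15],
)

```text
t: 11.72
position: [551.7, -121.4, 116.9]
tool_rot: [-3.141, -0.002, 2.879]
contact_force: [-0.5, -0.1, -2.0]
grip_width: 27.2
gripper_force: 48.4
```

Emit:
drive_tool(
  linear=[
    [0.0391,0.2043,0],
    [0.0391,0.2043,0],
    [0.0391,0.2043,0],
    [0.0391,0.2043,0],
    [0.0391,0.2043,0],
  ],
  turn=[-0.171,-0.171,-0.171,-0.171,-0.171],
  jaw=[15,15,15,15,15],
)

```text
t: 12.35
position: [563.9, 32.7, 117.3]
tool_rot: [-3.14, -0.002, -3.065]
contact_force: [1.1, -0.5, -2.0]
grip_width: 27.2
gripper_force: 48.4
```

```bash
python3 - <<'E'
from h import *
s=env.get_state();I=env.get_image("wrist");cv2.imwrite("pics/w5.png",I[:,:,::-1])
print(np.round(s["position"],1),s["tool_rot"][2])
# pads: dark, ends seen; plate edge
for b in blobs(I,(0,0,0),(180,255,45),(0,0,512,230),6,150):print(b,np.round(onz("wrist",b[0],4,s),1))
plan([(563.1,35.1,20,3.22)])
E
```

```text
[563.9  32.7 117.3] -3.0645823679346442
([136.9, 153.7], [64.5, 48.4], 85.4, 2131.5) [540.5 -81.6   4. ]
([508.0, 58.5], [35.0, 6.0], 90.0, 153.5) [394.4 295.1   4. ]
[0.0008, 0.0037, 0.1299] turn -0.001 -> [563.0, 35.0, 20.0] 3.22
```

View pics/w5.png

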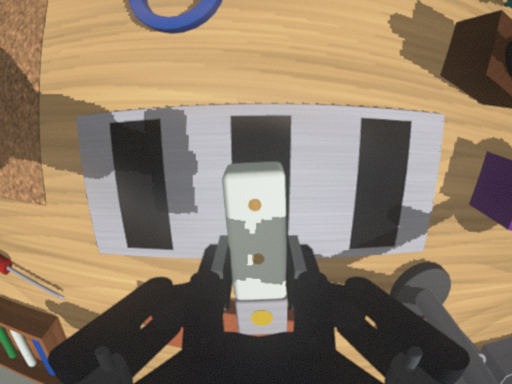

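The plate is seen from above with pad corners visible: image-left pad (110,122)–(173,250), mid pad far edge (231–291,117), image-right pad (362,118)–(399,246).

```bash
python3 - <<'E'
from h import *
s=env.get_state()
A=[onz("wrist",u,4,s) for u in((110,122),(160,119),(173,250),(128,248))];B=[onz("wrist",u,4,s) for u in((362,118),(411,122),(399,246),(352,250))]
a,b=np.mean(A,0),np.mean(B,0);print(a,b,(a+b)/2,np.arctan2(-(b-a)[0],(b-a)[1]))
print((onz("wrist",(231,117),4,s)+onz("wrist",(291,117),4,s))/2)
d=onz("wrist",(261.5,317.5),134.5,s);print(d)
plan([(564,34.5,30,3.22),(564,34.5,10.5,3.22)])
E
```

```text
[574.73961546 -79.35581026   4.        ] [556.39686473 152.76959893   4.        ] [565.56824009  36.70689433   4.        ] 0.07885700237541474
[501.45864995  30.24931084   4.        ]
[599.39612199  37.18278317 134.5       ]
[-0.0003, 0.0028, 0.1166] turn -0.001 -> [564.0, 34.0, 30.0] 3.22
[0.0, -0.0, 0.026] turn -0.0 -> [564.0, 34.0, 10.0] 3.22
```

Emit:
drive_tool(
  linear=[
    [0,0.0023,0.08],
    [0,0.0023,0.13],
    [0,0.0023,0.138],
    [0,0.0023,0.1405],
    [0,0.0023,0.1425],
  ],
  turn=[0,0,0,0,0],
  jaw=[15,15,15,15,15],
)

```text
t: 13.02
position: [565.3, 36.7, 12.8]
tool_rot: [-3.141, 0.003, -3.062]
contact_force: [-1.4, -0.0, -0.9]
grip_width: 27.0
gripper_force: 48.4
```

Emit:
drive_tool(
  linear=[
    [0,0,0.001],
    [0,0,0.0025],
    [0,0,0.004],
  ],
  turn=[0,0,0],
  jaw=[15,15,15],
)

```text
t: 13.4
position: [564.1, 36.9, 8.5]
tool_rot: [-3.141, 0.0, -3.062]
contact_force: [0.2, 0.1, -0.6]
grip_width: 26.9
gripper_force: 48.4
```

Emit:
drive_tool(
  linear=[
    [0,0,0.0013],
    [0,0,0.0013],
    [0,0,0.0013],
  ],
  turn=[0,0,0],
  jaw=[15,15,15],
)

```text
t: 13.78
position: [563.9, 36.9, 7.2]
tool_rot: [3.142, -0.0, -3.062]
contact_force: [0.2, -0.1, -1.1]
grip_width: 27.6
gripper_force: 48.4
```

Emit:
drive_tool(
  linear=[
    [0,0,0.0013],
    [0,0,0.0013],
    [0,0,0.0013],
  ],
  turn=[0,0,0],
  jaw=[15,15,15],
)

```text
t: 14.15
position: [564.0, 37.0, 7.0]
tool_rot: [-3.141, 0.0, -3.062]
contact_force: [-2.9, -0.2, 6.2]
grip_width: 27.6
gripper_force: 49.2
```

Emit:
drive_tool(
  linear=[
    [0,0,0],
    [0,0,0],
    [0,0,-0.04],
    [0,0,-0.12],
    [0,0,-0.16],
  ],
  turn=[0,0,0,0,0],
  jaw=[60,60,60,60,60],
)

```text
t: 14.78
position: [565.2, 37.4, 129.1]
tool_rot: [3.141, 0.003, -3.061]
contact_force: [-0.2, 0.2, 0.2]
grip_width: 60.2
gripper_force: 0.0
```

```bash
python3 - <<'E'
from h import *
s=env.get_state();T=env.get_image("top")
print(np.round(s["position"],1),s["tool_rot"][2])
print(blobs(T,(50,120,40),(75,255,255),(300,180,400,270),2,20),blobs(T,(22,120,120),(32,255,255),(300,180,400,270),5,1))
plan([(542.1,-392.3,130,2.54),(542.1,-392.3,70,2.54)],dl=290)
E
```

```text
[565.2  37.4 129.1] -3.061453469953111
[([365.8, 209.7], [8.4, 19.3], 29.1, 139.5)] [([372.8, 197.8], [2.1, 1.4], 45.0, 2.5)]
[0.0393, -0.2844, 0.0014] turn 0.1704 -> [554.0, -177.0, 131.0] 2.881
[-0.058, -0.2812, 0.0014] turn 0.1704 -> [542.0, -392.0, 130.0] 2.54
[0.0, -0.0, 0.08] turn -0.0 -> [542.0, -392.0, 70.0] 2.54
```

Emit:
drive_tool(
  linear=[
    [0.039,-0.2844,0],
    [0.039,-0.2844,0],
    [0.039,-0.2844,0],
    [0.039,-0.2844,0],
    [0.039,-0.2844,0],
  ],
  turn=[0.17,0.17,0.17,0.17,0.17],
  jaw=[60,60,60,60,60],
)

```text
t: 15.45
position: [551.0, -181.2, 125.8]
tool_rot: [-3.14, -0.001, 2.876]
contact_force: [-0.0, 1.0, -0.4]
grip_width: 60.1
gripper_force: 0.0
```

Emit:
drive_tool(
  linear=[
    [-0.058,-0.2812,0],
    [-0.058,-0.2812,0],
    [-0.058,-0.2812,0.02],
    [-0.058,-0.2812,0.04],
    [-0.058,-0.2812,0.08],
  ],
  turn=[0.17,0.17,0.17,0.17,0.17],
  jaw=[60,60,60,60,60],
)

```text
t: 16.08
position: [540.1, -395.2, 66.1]
tool_rot: [-3.141, 0.002, 2.539]
contact_force: [-0.8, 0.9, 0.4]
grip_width: 59.9
gripper_force: 0.0
```

```bash
python3 - <<'E'
from h import *
s=env.get_state();I=env.get_image("wrist");cv2.imwrite("pics/w6.png",I[60:,60:460,::-1])
print(np.round(s["position"],1),s["tool_rot"][2])
R=Ro.from_euler("xyz",s["tool_rot"]).as_matrix()
D=None
for b in blobs(I,(20,130,140),(35,255,255),None,6,15)+blobs(I,(45,100,30),(80,255,255),(150,60,370,300),2,50):
    p=onz("wrist",b[0],24,s);print(b,np.round(p,1),np.round(R.T@(p-s["position"]),1))
E
```

```text
[ 540.1 -395.2   66.1] 2.5387638070593646
([265.5, 260.5], [11.0, 11.0], 90.0, 108.5) [ 571.2 -409.5   24. ] [-33.6   5.9  42.2]
([259.0, 193.1], [101.6, 42.9], 85.9, 3906.0) [ 526.  -384.1   24. ] [18.   1.2 42. ]
```

Emit:
drive_tool(
  linear=[
    [0,0.0037,0.05],
    [0,0.0037,0.0785],
    [0,0.0037,0.0785],
    [0,0.0037,0.0785],
  ],
  turn=[-0.045,-0.045,-0.045,-0.045],
  jaw=[60,60,60,60],
)

```text
t: 16.62
position: [542.2, -390.7, 8.7]
tool_rot: [3.142, 0.002, 2.631]
contact_force: [-0.1, -0.9, 0.3]
grip_width: 60.1
gripper_force: 0.0
```

Emit:
drive_tool(
  linear=[
    [0,0,0],
    [0,0,0],
    [0,0,0],
    [0,0,0],
  ],
  turn=[0,0,0,0],
  jaw=[15,15,15,15],
)

```text
t: 17.12
position: [541.9, -391.4, 8.9]
tool_rot: [-3.141, 0.002, 2.631]
contact_force: [-1.0, -0.3, 5.6]
grip_width: 26.8
gripper_force: 50.8
```

Emit:
drive_tool(
  linear=[
    [0,0,-0.04],
    [0,0,-0.12],
    [0,0,-0.15],
    [0,0,-0.15],
  ],
  turn=[0,0,0,0],
  jaw=[15,15,15,15],
)

```text
t: 17.62
position: [542.3, -391.5, 122.1]
tool_rot: [-3.141, 0.004, 2.631]
contact_force: [-0.3, 0.1, -1.7]
grip_width: 26.8
gripper_force: 49.9
```

```bash
python3 - <<'E'
from h import *
s=env.get_state();I=env.get_image("wrist");cv2.imwrite("pics/w7.png",I[60:,60:460,::-1])
print(np.round(s["position"],1),s["tool_rot"][2])
R=Ro.from_euler("xyz",s["tool_rot"]).as_matrix()
for b in blobs(I,(20,100,90),(35,255,255),(220,280,300,350),6,15)+blobs(I,(45,100,30),(80,255,255),(150,60,370,340),2,50):
    p=onz("wrist",b[0],s["position"][2]+17,s);print(b,np.round(R.T@(p-s["position"]),1))
plan([(573,-80.5,120,3.22)],dl=290)
E
```

```text
[ 542.3 -391.5  122.1] 2.6312522282243975
([258.0, 314.5], [15.0, 20.0], 90.0, 234.5) [-33.3   0.4 -16.9]
([259.0, 228.0], [134.0, 60.0], 90.0, 7256.5) [ 20.8   0.9 -17.1]
[0.0825, 0.191, 0.0] turn -0.1472 -> [557.0, -236.0, 120.0] 2.926
[0.0235, 0.2067, 0.0] turn -0.1472 -> [573.0, -80.0, 120.0] 3.22
```

Emit:
drive_tool(
  linear=[
    [0.0825,0.191,0],
    [0.0825,0.191,0],
    [0.0825,0.191,0],
    [0.0825,0.191,0],
    [0.0825,0.191,0],
  ],
  turn=[-0.147,-0.147,-0.147,-0.147,-0.147],
  jaw=[15,15,15,15,15],
)

```text
t: 18.3
position: [556.0, -236.4, 118.4]
tool_rot: [-3.141, -0.003, 2.925]
contact_force: [0.6, 0.2, -0.3]
grip_width: 26.9
gripper_force: 49.9
```

Emit:
drive_tool(
  linear=[
    [0.0235,0.2067,0],
    [0.0235,0.2067,0],
    [0.0235,0.2067,0],
    [0.0235,0.2067,0],
    [0.0235,0.2067,0],
  ],
  turn=[-0.147,-0.147,-0.147,-0.147,-0.147],
  jaw=[15,15,15,15,15],
)

```text
t: 18.92
position: [572.8, -82.9, 119.3]
tool_rot: [-3.141, -0.001, -3.067]
contact_force: [0.5, 0.9, -0.6]
grip_width: 27.2
gripper_force: 49.9
```

Emit:
drive_tool(
  linear=[
    [0,0,0],
    [0,0,0],
  ],
  turn=[0,0],
  jaw=[15,15],
)

```text
t: 19.18
position: [573.0, -81.8, 119.8]
tool_rot: [-3.141, -0.0, -3.066]
contact_force: [-0.1, 0.7, -1.7]
grip_width: 26.9
gripper_force: 49.9
```

```bash
python3 - <<'E'
from h import *
plan([(573.5,-80.3,12.5,3.22)])
E
```

```text
[-0.0009, 0.002, 0.143] turn -0.0013 -> [574.0, -80.0, 12.0] 3.22
```

Emit:
drive_tool(
  linear=[
    [0,0.002,0.08],
    [0,0.002,0.135],
    [0,0.002,0.1415],
    [0,0.002,0.143],
    [0,0.002,0.145],
  ],
  turn=[0,0,0,0,0],
  jaw=[15,15,15,15,15],
)

```text
t: 19.8
position: [574.6, -79.0, 13.1]
tool_rot: [-3.141, 0.003, -3.064]
contact_force: [0.1, 0.4, -0.4]
grip_width: 27.3
gripper_force: 49.8
```

Emit:
drive_tool(
  linear=[
    [0,0,0.0013],
    [0,0,0.0013],
    [0,0,0.0013],
  ],
  turn=[0,0,0],
  jaw=[15,15,15],
)

```text
t: 20.18
position: [573.2, -78.9, 10.6]
tool_rot: [-3.141, 0.001, -3.064]
contact_force: [-0.5, -0.1, -0.9]
grip_width: 26.7
gripper_force: 49.8
```

Emit:
drive_tool(
  linear=[
    [0,0,0.001],
    [0,0,0.0015],
    [0,0,0.002],
    [0,0,0.0025],
    [0,0,0.0025],
  ],
  turn=[0,0,0,0,0],
  jaw=[15,15,15,15,15],
)

```text
t: 20.8
position: [572.9, -78.8, 8.8]
tool_rot: [-3.141, -0.0, -3.064]
contact_force: [-1.4, 0.3, 5.2]
grip_width: 26.8
gripper_force: 50.7
```

Emit:
drive_tool(
  linear=[
    [0,0,0],
    [0,0,0],
    [0,0,-0.05],
    [0,0,-0.12],
    [0,0,-0.2],
  ],
  turn=[0,0,0,0,0],
  jaw=[85,85,85,85,85],
)

```text
t: 21.42
position: [572.3, -78.8, 159.2]
tool_rot: [3.141, -0.002, -3.064]
contact_force: [1.2, -0.6, -0.1]
grip_width: 85.3
gripper_force: 0.0
```

Emit:
drive_tool(
  linear=[
    [0,0.08,-0.05],
    [0,0.08,-0.05],
    [0,0.08,-0.05],
  ],
  turn=[0,0,0],
  jaw=[85,85,85],
)

```text
t: 21.8
position: [568.3, -18.6, 195.9]
tool_rot: [-3.141, 0.0, -3.062]
contact_force: [-0.3, -0.2, -0.5]
grip_width: 85.2
gripper_force: 0.0
```

```bash
python3 - <<'E'
from h import *
s=env.get_state();I=env.get_image("wrist");T=env.get_image("top");S=env.get_image("side")
cv2.imwrite("pics/w8.png",I[:,:,::-1]);cv2.imwrite("pics/top8.png",T[:,:,::-1]);cv2.imwrite("pics/side8.png",S[:,:,::-1])
print(np.round(s["position"],1),s["tool_rot"][2])
for b in blobs(I,(20,130,120),(35,255,255),None,6,10)+blobs(I,(45,100,30),(80,255,255),(50,60,450,300),2,50):
    print(b,np.round(onz("wrist",b[0],26,s),1))
for b in blobs(T,(50,120,40),(75,255,255),(185,170,300,230),2,20)+blobs(T,(20,90,120),(35,255,255),(185,170,300,230),4,1):print("T",b,onz("top",b[0],26))
print(blobs(S,(20,90,120),(35,255,255),(200,190,300,300),4,1))
E
```

```text
[568.3 -18.6 195.9] -3.062086107757905
([218.5, 174.5], [8.5, 8.5], 45.0, 57.0) [576.  -61.3  26. ]
([309.5, 200.0], [7.8, 7.8], 45.0, 47.0) [597.7  42.2  26. ]
([218.0, 136.0], [54.0, 26.0], 90.0, 1225.5) [533.6 -63.9  26. ]
T ([259.5, 222.5], [1.0, 5.0], 90.0, 3.5) [483.03746582 -20.22517846  26.        ]
T ([241.5, 190.0], [2.1, 2.1], 45.0, 3.0) [595.65331956  41.84995831  26.        ]
[([241.7, 247.4], [2.2, 2.7], 63.4, 3.5), ([256.0, 223.5], [1.0, 2.0], 90.0, 2.0)]
```

View pics/w8.png

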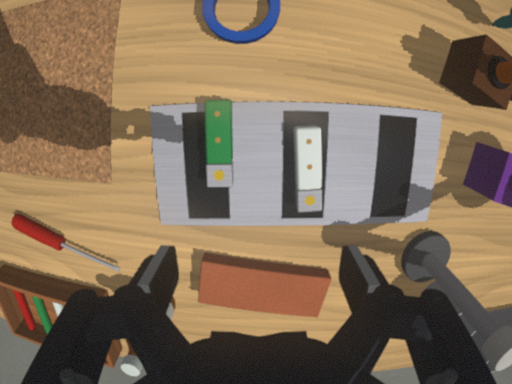

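The green handle has been knocked aside (dot at (218,174), expected nearer the pad's middle). I'll regrasp and place it again.

```bash
python3 - <<'E'
from h import *
plan([(542.5,-64.3,60,3.205)])
E
```

```text
[0.0379, -0.0555, 0.1792] turn 0.0064 -> [542.0, -64.0, 60.0] 3.205
```

Emit:
drive_tool(
  linear=[
    [0.0379,-0.0555,0.08],
    [0.0379,-0.0555,0.1792],
    [0.0379,-0.0555,0.1792],
    [0.0379,-0.0555,0.1792],
    [0.0379,-0.0555,0.1792],
  ],
  turn=[0.006,0.006,0.006,0.006,0.006],
  jaw=[60,60,60,60,60],
)

```text
t: 22.58
position: [544.0, -62.9, 62.1]
tool_rot: [3.141, 0.001, -3.076]
contact_force: [0.2, -0.1, 0.0]
grip_width: 60.2
gripper_force: 0.0
```

```bash
python3 - <<'E'
from h import *
s=env.get_state();I=env.get_image("wrist")
print(np.round(s["position"],1),s["tool_rot"][2])
R=Ro.from_euler("xyz",s["tool_rot"]).as_matrix()
for b in blobs(I,(20,130,90),(35,255,255),(200,200,330,330),6,15)+blobs(I,(45,100,30),(80,255,255),(150,60,370,300),2,50):
    p=onz("wrist",b[0],26,s);print(b,np.round(p,1),np.round(R.T@(p-s["position"]),1))
E
```

```text
[544.  -62.9  62.1] -3.0761038115600976
([256.5, 263.0], [12.0, 15.0], 90.0, 140.5) [576.5 -61.7  26. ] [-32.4  -0.9  36.1]
([255.0, 194.5], [103.0, 42.0], 90.0, 4042.0) [525.5 -65.8  26. ] [18.7 -1.7 36.1]
```

Emit:
drive_tool(
  linear=[
    [0,-0.0017,0.05],
    [0,-0.0017,0.071],
    [0,-0.0017,0.071],
    [0,-0.0017,0.071],
  ],
  turn=[0,0,0,0],
  jaw=[60,60,60,60],
)

```text
t: 23.12
position: [544.2, -63.8, 9.3]
tool_rot: [-3.141, 0.002, -3.075]
contact_force: [1.1, 0.4, 0.2]
grip_width: 60.3
gripper_force: 0.0
```

Emit:
drive_tool(
  linear=[
    [0,0,0],
    [0,0,0],
    [0,0,0],
    [0,0,-0.02],
    [0,0,-0.03],
  ],
  turn=[0,0,0,0,0],
  jaw=[15,15,15,15,15],
)

```text
t: 23.75
position: [543.8, -64.0, 31.9]
tool_rot: [-3.141, 0.001, -3.076]
contact_force: [0.6, -0.7, -1.4]
grip_width: 26.5
gripper_force: 49.5
```

Emit:
drive_tool(
  linear=[
    [0,0,0],
    [0,0,0],
  ],
  turn=[0,0],
  jaw=[15,15],
)

```text
t: 24.0
position: [543.1, -64.1, 30.6]
tool_rot: [-3.142, -0.0, -3.076]
contact_force: [-0.2, 0.7, -1.3]
grip_width: 26.7
gripper_force: 49.5
```

```bash
python3 - <<'E'
from h import *
plan([(573,-79.8,13,3.22)])
E
```

```text
[-0.0383, -0.0235, 0.0235] turn -0.0063 -> [573.0, -80.0, 13.0] 3.22
```

Emit:
drive_tool(
  linear=[
    [-0.0383,-0.0235,0],
    [-0.0383,-0.0235,0.01],
    [-0.0383,-0.0235,0.022],
    [-0.0383,-0.0235,0.026],
    [-0.0383,-0.0235,0.027],
  ],
  turn=[-0.006,-0.006,-0.006,-0.006,-0.006],
  jaw=[15,15,15,15,15],
)

```text
t: 24.62
position: [572.4, -79.2, 10.0]
tool_rot: [3.141, -0.001, -3.063]
contact_force: [0.7, -0.1, -0.8]
grip_width: 27.1
gripper_force: 49.5
```

Emit:
drive_tool(
  linear=[
    [0,0,0.0008],
    [0,0,0.0015],
    [0,0,0.0015],
  ],
  turn=[0,0,0],
  jaw=[15,15,15],
)

```text
t: 25.0
position: [573.2, -79.7, 9.5]
tool_rot: [-3.141, 0.0, -3.064]
contact_force: [0.6, 0.6, -0.9]
grip_width: 26.7
gripper_force: 49.5
```

Emit:
drive_tool(
  linear=[
    [0,0,0.0008],
    [0,0,0.0012],
    [0,0,0.0012],
    [0,0,0.0012],
  ],
  turn=[0,0,0,0],
  jaw=[15,15,15,15],
)

```text
t: 25.5
position: [573.3, -79.7, 9.1]
tool_rot: [-3.141, 0.0, -3.064]
contact_force: [-2.6, 0.2, 6.2]
grip_width: 26.9
gripper_force: 50.4
```

Emit:
drive_tool(
  linear=[
    [0,0,0],
    [0,0,0],
    [0,0,-0.05],
    [0,0,-0.12],
    [0,0,-0.2],
  ],
  turn=[0,0,0,0,0],
  jaw=[85,85,85,85,85],
)

```text
t: 26.12
position: [572.4, -79.7, 159.2]
tool_rot: [3.141, -0.002, -3.063]
contact_force: [0.4, -0.3, 0.0]
grip_width: 84.9
gripper_force: 0.0
```

Emit:
drive_tool(
  linear=[
    [0,0.08,-0.05],
    [0,0.08,-0.05],
    [0,0.08,-0.05],
    [0,0.08,-0.05],
  ],
  turn=[0,0,0,0],
  jaw=[85,85,85,85],
)

```text
t: 26.62
position: [567.8, -21.5, 194.6]
tool_rot: [-3.141, -0.002, -3.065]
contact_force: [0.4, -0.0, -0.5]
grip_width: 85.0
gripper_force: 0.0
```

```bash
cat > dots.py <<'E'
from h import *
s=env.get_state();I=env.get_image("wrist")
cv2.imwrite("pics/wlast.png",I[:,:,::-1])
print(np.round(s["position"],1),s["tool_rot"][2])
for b in blobs(I,(20,130,120),(35,255,255),(100,60,420,260),6,10)+blobs(I,(45,100,30),(80,255,255),(50,60,450,300),2,50)+blobs(I,(0,0,190),(180,30,255),(50,60,420,240),2,200):
    print(b,np.round(onz("wrist",b[0],26,s),1))
E
python3 dots.py; python3 -c "
from h import *
plan([(414.5,241,190,3.22)],dl=290)"
```

```text
[567.8 -21.5 194.6] -3.0653493832832948
([312.0, 201.5], [7.0, 8.0], 90.0, 47.5) [598.1  42.   26. ]
([207.0, 200.5], [7.0, 8.0], 90.0, 45.5) [605.8 -76.2  26. ]
([205.3, 157.8], [62.2, 27.2], 87.3, 1545.0) [556.9 -79.3  26. ]
([312.0, 159.7], [59.9, 22.4], 88.0, 1252.5) [550.3  35.8  26. ]
[0.0886, 0.1823, 0.003] turn -0.0006 -> [491.0, 110.0, 192.0] 3.219
[0.0884, 0.1824, 0.003] turn -0.0006 -> [414.0, 241.0, 190.0] 3.22
```

Emit:
drive_tool(
  linear=[
    [0.0886,0.1823,0],
    [0.0886,0.1823,0],
    [0.0886,0.1823,0],
    [0.0886,0.1823,0],
    [0.0886,0.1823,0],
  ],
  turn=[0,0,0,0,0],
  jaw=[60,60,60,60,60],
)

```text
t: 27.3
position: [492.1, 109.6, 195.3]
tool_rot: [-3.141, -0.001, -3.066]
contact_force: [-0.1, -0.5, 0.8]
grip_width: 59.7
gripper_force: 0.0
```

Emit:
drive_tool(
  linear=[
    [0.0884,0.1824,0],
    [0.0884,0.1824,0],
    [0.0884,0.1824,0],
    [0.0884,0.1824,0],
    [0.0884,0.1824,0],
  ],
  turn=[0,0,0,0,0],
  jaw=[60,60,60,60,60],
)

```text
t: 27.92
position: [416.1, 240.6, 195.5]
tool_rot: [-3.141, -0.0, -3.067]
contact_force: [0.8, -0.3, -0.5]
grip_width: 60.0
gripper_force: 0.0
```

```bash
python3 - <<'E'
from h import *
s=env.get_state();I=env.get_image("wrist");cv2.imwrite("pics/w10.png",I[40:340,60:460,::-1])
print(np.round(s["position"],1),s["tool_rot"][2],np.round(s["joints"],2))
for b in blobs(I,(5,180,60),(16,255,255),(150,100,400,330),4,40):print(b,np.round(onz("wrist",b[0],130,s),1))
E
```

```text
[416.1 240.6 195.5] -3.0667297287861803 [-0.    0.28 -0.75  2.01  0.24  0.94  0.77]
([255.5, 195.5], [43.0, 29.0], 90.0, 767.5) [408.5 238.3 130. ]
```

View pics/w10.png

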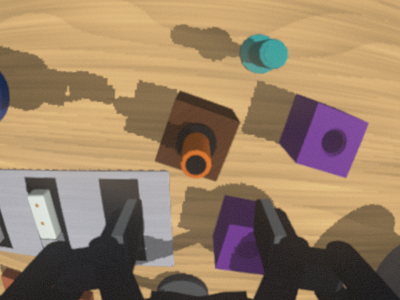

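The probe's top ring is at crop (197,164), i.e. full (257,204), standing in the brown stand.

```bash
python3 - <<'E'
from h import *
s=env.get_state()
p=onz("wrist",(257,204),130,s);print(p)
print(tri(ray("wrist",(257,204),s),ray("top",(125/2.222+120,247/2.222+130)),ray("side",((708-400)/1.905+140,221/1.905+170))))
# collar centre: stand top; stand top face corners
C=[onz("wrist",(x+60,y+40),70,s) for x,y in((181,92),(240,117),(212,181),(156,168))];print(np.round(C,1),np.mean(C,0))
plan([(415.5,239.3,150,3.22),(415.5,239.3,85,3.22)])
E
```

```text
[415.13496488 239.77164158 130.        ]
(array([414.9243696 , 238.55092996, 127.97540545]), np.float64(3.0197387471923154))
[[369.7 221.7  70. ]
 [388.7 277.5  70. ]
 [454.8 257.3  70. ]
 [445.1 201.5  70. ]] [414.60469922 239.51225932  70.        ]
[0.0009, -0.0015, 0.0607] turn -0.0021 -> [416.0, 239.0, 150.0] 3.22
[0.0, -0.0, 0.0867] turn -0.0 -> [416.0, 239.0, 85.0] 3.22
```

Emit:
drive_tool(
  linear=[
    [0.0013,-0.0013,0.06],
    [0.0013,-0.0013,0.11],
    [0.0013,-0.0013,0.147],
    [0.0013,-0.0013,0.147],
    [0.0013,-0.0013,0.147],
  ],
  turn=[0,0,0,0,0],
  jaw=[60,60,60,60,60],
  grip_force=70,
)

```text
t: 28.6
position: [414.9, 241.2, 86.5]
tool_rot: [3.141, 0.001, -3.065]
contact_force: [0.6, 0.2, 0.3]
grip_width: 60.2
gripper_force: 0.0
```

Emit:
drive_tool(
  linear=[
    [0,0,0],
    [0,0,0],
    [0,0,0],
    [0,0,0],
  ],
  turn=[0,0,0,0],
  jaw=[10,10,10,10],
)

```text
t: 29.1
position: [414.6, 241.4, 86.7]
tool_rot: [-3.141, 0.002, -3.064]
contact_force: [-0.5, -1.7, 7.1]
grip_width: 22.9
gripper_force: 68.1
```

Emit:
drive_tool(
  linear=[
    [0,0,-0.03],
    [0,0,-0.08],
    [0,0,-0.14],
    [0,0,-0.17],
    [0,0,-0.17],
  ],
  turn=[0,0,0,0,0],
  jaw=[10,10,10,10,10],
)

```text
t: 29.72
position: [414.8, 242.0, 214.8]
tool_rot: [3.141, 0.004, -3.064]
contact_force: [-0.2, 0.4, -1.5]
grip_width: 22.4
gripper_force: 68.6
```

```bash
python3 - <<'E'
from h import *
s=env.get_state();print(s["position"],s["grip_width"])
plan([(605.8,-76.2,150,3.22)],dl=290)
E
```

```text
[414.80614713 241.99138508 214.79474298] 22.38598625857418
[-0.1105, -0.2214, 0.0432] turn -0.0002 -> [510.0, 83.0, 182.0] 3.22
[-0.1104, -0.2214, 0.0432] turn -0.0002 -> [606.0, -76.0, 150.0] 3.22
```

Emit:
drive_tool(
  linear=[
    [-0.1105,-0.2214,0.043],
    [-0.1105,-0.2214,0.043],
    [-0.1105,-0.2214,0.043],
    [-0.1105,-0.2214,0.043],
    [-0.1105,-0.2214,0.043],
  ],
  turn=[0,0,0,0,0],
  jaw=[10,10,10,10,10],
)

```text
t: 30.35
position: [508.5, 82.4, 179.6]
tool_rot: [3.141, -0.002, -3.064]
contact_force: [0.0, 0.5, -0.9]
grip_width: 22.6
gripper_force: 68.8
```

Emit:
drive_tool(
  linear=[
    [-0.1105,-0.2214,0.043],
    [-0.1105,-0.2214,0.043],
    [-0.1105,-0.2214,0.043],
    [-0.1105,-0.2214,0.043],
    [-0.1105,-0.2214,0.043],
  ],
  turn=[0,0,0,0,0],
  jaw=[10,10,10,10,10],
)

```text
t: 30.98
position: [604.5, -74.4, 148.2]
tool_rot: [3.14, -0.001, -3.061]
contact_force: [0.6, 1.1, -0.6]
grip_width: 22.6
gripper_force: 69.0
```

Emit:
drive_tool(
  linear=[
    [0,0,0],
    [0,0,0],
  ],
  turn=[0,0],
  jaw=[10,10],
)

```text
t: 31.22
position: [604.8, -75.0, 149.1]
tool_rot: [3.141, 0.0, -3.061]
contact_force: [-0.3, -0.2, -1.3]
grip_width: 22.5
gripper_force: 69.0
```

```bash
python3 - <<'E'
from h import *
s=env.get_state();I=env.get_image("wrist");cv2.imwrite("pics/w11.png",I[60:360,60:460,::-1])
print(np.round(s["position"],1),s["tool_rot"])
for b in blobs(I,(18,110,80),(35,255,255),(100,60,420,384),6,8):print(b,np.round(onz("wrist",b[0],26,s),1))
E
```

```text
[604.8 -75.  149.1] [ 3.14149352e+00  4.67907679e-04 -3.06090706e+00]
([143.9, 225.7], [139.2, 94.1], 66.6, 5948.0) [ 660.  -189.3   26. ]
([389.5, 276.5], [59.0, 79.0], -0.0, 1268.0) [705.   86.8  26. ]
([252.0, 324.2], [49.8, 20.6], 9.7, 508.0) [781.6 -67.9  26. ]
([151.0, 106.5], [61.7, 38.9], 63.4, 500.0) [ 538.8 -178.9   26. ]
([114.1, 278.4], [40.9, 26.5], 22.4, 358.0) [ 735.3 -235.9   26. ]
([379.5, 67.5], [15.0, 79.0], 90.0, 281.0) [484.1  27.9  26. ]
```

View pics/w11.png

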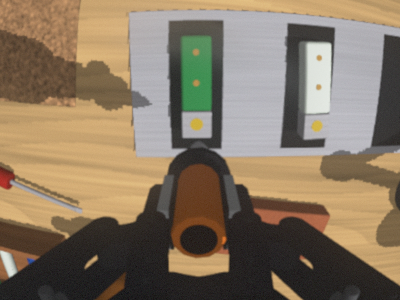

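The green dot is at crop (196,124) and the white at (317,125); the probe is held upright between the fingers.

```bash
python3 - <<'E'
from h import *
s=env.get_state();I=env.get_image("wrist")
for b in blobs(I,(18,110,120),(35,255,255),(240,170,280,200),2,8)+blobs(I,(18,110,120),(35,255,255),(360,170,395,200),2,8):print(b,np.round(onz("wrist",b[0],26,s),1))
S=env.get_image("side");u=proj("side",(s["position"][0],s["position"][1],s["position"][2]-72));print(u,proj("side",(605,-76,26)))
x,y=int(u[0]),int(u[1]);c=S[y-60:y+50,x-55:x+55];cv2.imwrite("pics/s11.png",cv2.resize(c,(550,550),interpolation=2)[:,:,::-1])
plan([(605.6,-76.3,105,3.22)])
E
```

```text
([256.5, 184.0], [10.0, 11.0], 90.0, 91.5) [606.  -76.6  26. ]
([377.5, 185.5], [9.0, 9.0], 90.0, 68.0) [597.7  42.9  26. ]
[247.6652587  205.41815421] [247.88616122 218.50360499]
[-0.0009, -0.0003, 0.0586] turn 0.0003 -> [606.0, -76.0, 105.0] 3.22
```

View pics/s11.png

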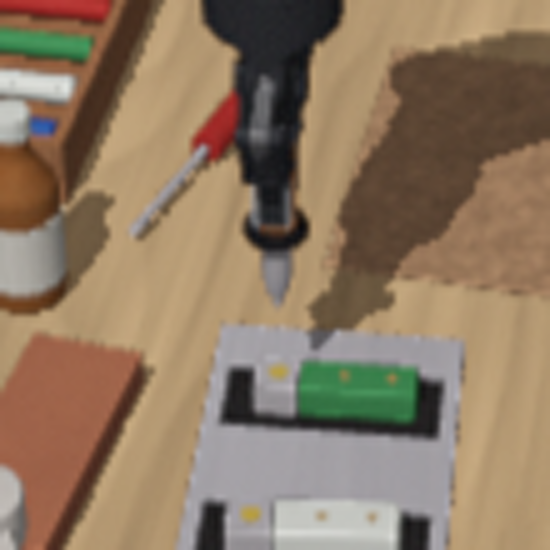

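The side view puts the tip exactly where predicted, above the green dot.

Emit:
drive_tool(
  linear=[
    [-0.0011,0.0003,0.03],
    [-0.0011,0.0003,0.05],
    [-0.0011,0.0003,0.058],
    [-0.0011,0.0003,0.06],
    [-0.0011,0.0003,0.06],
  ],
  turn=[0,0,0,0,0],
  jaw=[10,10,10,10,10],
)

```text
t: 32.0
position: [606.2, -76.4, 104.1]
tool_rot: [-3.142, 0.001, -3.064]
contact_force: [0.2, -0.4, -0.4]
grip_width: 22.8
gripper_force: 69.0
```

Emit:
drive_tool(
  linear=[
    [0,0,0.002],
    [0,0,0.004],
    [0,0,0.006],
    [0,0,0.007],
    [0,0,0.007],
  ],
  turn=[0,0,0,0,0],
  jaw=[10,10,10,10,10],
)

```text
t: 32.62
position: [605.8, -76.5, 98.3]
tool_rot: [3.142, -0.0, -3.064]
contact_force: [-0.7, 0.5, -1.4]
grip_width: 22.6
gripper_force: 69.0
```

Emit:
drive_tool(
  linear=[
    [0,0,0.0015],
    [0,0,0.003],
    [0,0,0.0045],
    [0,0,0.0045],
    [0,0,0.0045],
  ],
  turn=[0,0,0,0,0],
  jaw=[10,10,10,10,10],
)

```text
t: 33.25
position: [606.0, -76.4, 95.2]
tool_rot: [-3.142, 0.0, -3.064]
contact_force: [-0.5, 0.5, 1.1]
grip_width: 22.5
gripper_force: 69.0
```

Emit:
drive_tool(
  linear=[
    [0,0,0],
    [0,0,0],
    [0,0,0],
    [0,0,0],
    [0,0,0],
  ],
  turn=[0,0,0,0,0],
  jaw=[10,10,10,10,10],
)

```text
t: 33.88
position: [605.9, -76.5, 95.1]
tool_rot: [-3.142, 0.0, -3.064]
contact_force: [0.3, 0.6, 1.6]
grip_width: 22.3
gripper_force: 69.0
```

Emit:
drive_tool(
  linear=[
    [0,0,0.001],
    [0,0,0.002],
    [0,0,0.002],
    [0,0,0.002],
    [0,0,0.002],
  ],
  turn=[0,0,0,0,0],
  jaw=[10,10,10,10,10],
)

```text
t: 34.5
position: [605.9, -76.5, 93.6]
tool_rot: [-3.142, 0.0, -3.064]
contact_force: [0.8, -0.5, 1.2]
grip_width: 22.2
gripper_force: 69.0
```

Emit:
drive_tool(
  linear=[
    [0,0,0],
    [0,0,0],
    [0,0,-0.01],
    [0,0,-0.03],
    [0,0,-0.07],
  ],
  turn=[0,0,0,0,0],
  jaw=[10,10,10,10,10],
)

```text
t: 35.12
position: [604.6, -76.5, 146.1]
tool_rot: [3.141, -0.003, -3.064]
contact_force: [0.5, 0.2, -1.3]
grip_width: 22.6
gripper_force: 69.0
```

```bash
python3 - <<'E'
from h import *
s=env.get_state();I=env.get_image("wrist");cv2.imwrite("pics/w12.png",I[:,:,::-1])
print(np.round(s["position"],1))
for b in blobs(I,(18,110,120),(35,255,255),(225,150,290,230),3,8)+blobs(I,(18,110,120),(35,255,255),(350,150,420,220),2,8):print(b,np.round(onz("wrist",b[0],26,s),1))
plan([(597.8,42.6,147,3.22)])
E
```

```text
[604.6 -76.5 146.1]
([257.8, 185.8], [10.6, 11.3], 45.0, 95.5) [606.  -76.4  26. ]
([378.8, 186.7], [9.2, 9.9], 45.0, 69.5) [597.5  42.1  26. ]
[0.0007, 0.1591, 0.0055] turn -0.0002 -> [598.0, 43.0, 147.0] 3.22
```

Emit:
drive_tool(
  linear=[
    [0.0007,0.159,0],
    [0.0007,0.159,0],
    [0.0007,0.159,0],
    [0.0007,0.159,0],
  ],
  turn=[0,0,0,0],
  jaw=[10,10,10,10],
)

```text
t: 35.67
position: [596.1, 42.0, 146.4]
tool_rot: [-3.141, 0.0, -3.063]
contact_force: [0.4, -1.7, -1.9]
grip_width: 22.7
gripper_force: 69.1
```

```bash
python3 - <<'E'
from h import *
s=env.get_state();I=env.get_image("wrist")
print(np.round(s["position"],1))
for b in blobs(I,(18,110,120),(35,255,255),(225,150,290,230),3,8)+blobs(I,(18,110,120),(35,255,255),(100,150,200,220),2,8):print(b,np.round(onz("wrist",b[0],26,s),1))
s=env.get_state();plan([(597.8,42.2,104,3.22)])
E
```

```text
[596.1  42.  146.4]
([258.0, 185.5], [11.0, 10.0], 90.0, 88.0) [597.6  42.2  26. ]
([136.8, 184.8], [10.6, 8.5], 45.0, 70.5) [605.8 -76.5  26. ]
[-0.0023, 0.0016, 0.0563] turn -0.001 -> [598.0, 42.0, 104.0] 3.22
```

Emit:
drive_tool(
  linear=[
    [-0.002,0.001,0.03],
    [-0.002,0.001,0.05],
    [-0.002,0.001,0.055],
    [-0.002,0.001,0.056],
    [-0.002,0.001,0.056],
  ],
  turn=[0,0,0,0,0],
  jaw=[10,10,10,10,10],
)

```text
t: 36.35
position: [597.9, 43.2, 104.6]
tool_rot: [3.142, 0.001, -3.064]
contact_force: [-0.5, 0.2, -1.1]
grip_width: 22.4
gripper_force: 69.1
```

Emit:
drive_tool(
  linear=[
    [0,0,0.002],
    [0,0,0.004],
    [0,0,0.006],
    [0,0,0.007],
    [0,0,0.007],
  ],
  turn=[0,0,0,0,0],
  jaw=[10,10,10,10,10],
)

```text
t: 36.98
position: [597.4, 43.2, 98.7]
tool_rot: [-3.142, -0.0, -3.064]
contact_force: [0.5, 0.6, -1.4]
grip_width: 22.6
gripper_force: 69.1
```

Emit:
drive_tool(
  linear=[
    [0,-0.001,0.002],
    [0,-0.001,0.0035],
    [0,-0.001,0.005],
    [0,-0.001,0.0065],
    [0,-0.001,0.0065],
  ],
  turn=[0,0,0,0,0],
  jaw=[10,10,10,10,10],
)

```text
t: 37.6
position: [597.7, 42.6, 94.0]
tool_rot: [3.142, 0.0, -3.064]
contact_force: [-0.0, 0.4, 1.5]
grip_width: 22.6
gripper_force: 69.1
```

Emit:
drive_tool(
  linear=[
    [0,0,0],
    [0,0,0],
    [0,0,0],
    [0,0,0],
    [0,0,0],
  ],
  turn=[0,0,0,0,0],
  jaw=[10,10,10,10,10],
)

```text
t: 38.22
position: [597.6, 42.5, 93.9]
tool_rot: [3.142, 0.0, -3.064]
contact_force: [-0.2, 1.3, 1.3]
grip_width: 22.2
gripper_force: 69.1
```

Emit:
drive_tool(
  linear=[
    [0,0,0],
    [0,0,0],
    [0,0,0],
    [0,0,0],
    [0,0,0],
  ],
  turn=[0,0,0,0,0],
  jaw=[10,10,10,10,10],
)

```text
t: 38.85
position: [597.5, 42.5, 93.9]
tool_rot: [3.142, 0.0, -3.064]
contact_force: [-0.0, 0.7, 2.1]
grip_width: 22.7
gripper_force: 69.1
```

Emit:
drive_tool(
  linear=[
    [0,0,-0.01],
    [0,0,-0.03],
    [0,0,-0.08],
    [0,0,-0.14],
    [0,0,-0.16],
  ],
  turn=[0,0,0,0,0],
  jaw=[10,10,10,10,10],
)

```text
t: 39.48
position: [598.8, 42.9, 217.6]
tool_rot: [-3.141, 0.005, -3.064]
contact_force: [-0.2, -0.7, -1.5]
grip_width: 22.4
gripper_force: 69.1
```

```bash
python3 - <<'E'
from h import *
s=env.get_state();I=env.get_image("wrist")
print(np.round(s["position"],1))
for b in blobs(I,(18,110,120),(35,255,255),(80,120,400,230),6,8):print(b,np.round(onz("wrist",b[0],26,s),1))
plan([(414.8,240.8,216,3.22)],dl=290)
E
```

```text
[598.8  42.9 217.6]
([96.6, 149.1], [25.6, 40.5], 74.6, 180.0) [ 590.3 -161.8   26. ]
([314.5, 223.0], [12.0, 51.0], 90.0, 132.5) [666.9 119.1  26. ]
([257.3, 164.3], [7.8, 8.5], 45.0, 53.5) [597.9  42.1  26. ]
([158.3, 164.3], [7.8, 7.1], 45.0, 47.5) [605.8 -76.3  26. ]
([89.8, 226.7], [21.3, 8.1], 15.5, 27.5) [ 701.  -185.7   26. ]
([368.5, 197.0], [43.0, 8.0], 0.0, 21.0) [627.5 184.   26. ]
[0.2244, 0.2823, 0.0027] turn -0.0003 -> [415.0, 241.0, 216.0] 3.22
```

Emit:
drive_tool(
  linear=[
    [0.2244,0.2823,0],
    [0.2244,0.2823,0],
    [0.2244,0.2823,0],
    [0.2244,0.2823,0],
    [0.2244,0.2823,0],
  ],
  turn=[0,0,0,0,0],
  jaw=[10,10,10,10,10],
)

```text
t: 40.15
position: [409.4, 242.8, 213.2]
tool_rot: [-3.141, -0.002, -3.058]
contact_force: [0.8, -0.4, -1.4]
grip_width: 22.7
gripper_force: 69.2
```

Emit:
drive_tool(
  linear=[
    [0,0,0],
    [0,0,0],
    [0,0,0],
  ],
  turn=[0,0,0],
  jaw=[10,10,10],
)

```text
t: 40.52
position: [414.1, 239.1, 213.5]
tool_rot: [-3.141, -0.001, -3.066]
contact_force: [1.1, -0.7, -1.8]
grip_width: 22.5
gripper_force: 69.2
```

```bash
python3 - <<'E'
from h import *
plan([(414.8,240.8,160,3.22)])
E
```

```text
[-0.0011, 0.0021, 0.0713] turn -0.0015 -> [415.0, 241.0, 160.0] 3.22
```

Emit:
drive_tool(
  linear=[
    [-0.001,0.002,0.04],
    [-0.001,0.002,0.07],
    [-0.001,0.002,0.08],
    [-0.001,0.002,0.08],
    [-0.001,0.002,0.08],
  ],
  turn=[0,0,0,0,0],
  jaw=[10,10,10,10,10],
)

```text
t: 41.15
position: [414.5, 242.3, 154.7]
tool_rot: [3.141, 0.001, -3.064]
contact_force: [0.3, 0.3, -1.7]
grip_width: 22.5
gripper_force: 69.2
```

Emit:
drive_tool(
  linear=[
    [0,0,0],
    [0,0,0],
  ],
  turn=[0,0],
  jaw=[10,10],
)

```text
t: 41.4
position: [414.1, 242.2, 154.4]
tool_rot: [3.141, 0.001, -3.064]
contact_force: [0.5, 0.0, -1.2]
grip_width: 22.5
gripper_force: 69.2
```

Emit:
drive_tool(
  linear=[
    [0,-0.0016,0.012],
    [0,-0.0016,0.026],
    [0,-0.0016,0.04],
    [0,-0.0016,0.053],
    [0,-0.0016,0.053],
  ],
  turn=[0,0,0,0,0],
  jaw=[10,10,10,10,10],
)

```text
t: 42.02
position: [413.3, 240.5, 113.1]
tool_rot: [-3.141, -0.002, -3.063]
contact_force: [-0.6, 0.6, -1.5]
grip_width: 22.5
gripper_force: 69.2
```

Emit:
drive_tool(
  linear=[
    [0,0,0.012],
    [0,0,0.022],
    [0,0,0.03],
    [0,0,0.0345],
    [0,0,0.0345],
  ],
  turn=[0,0,0,0,0],
  jaw=[10,10,10,10,10],
)

```text
t: 42.65
position: [413.9, 240.8, 88.1]
tool_rot: [-3.141, -0.0, -3.064]
contact_force: [-0.3, -0.6, -1.8]
grip_width: 22.4
gripper_force: 69.2
```

Emit:
drive_tool(
  linear=[
    [0,0,0.001],
    [0,0,0.002],
    [0,0,0.002],
  ],
  turn=[0,0,0],
  jaw=[10,10,10],
)

```text
t: 43.02
position: [414.0, 240.8, 86.8]
tool_rot: [3.142, 0.0, -3.064]
contact_force: [1.3, 0.2, -0.9]
grip_width: 22.2
gripper_force: 69.2
```

Emit:
drive_tool(
  linear=[
    [0,0,0],
    [0,0,0],
    [0,0,0],
    [0,0,-0.06],
    [0,0,-0.14],
  ],
  turn=[0,0,0,0,0],
  jaw=[60,60,60,60,60],
)

```text
t: 43.65
position: [413.0, 240.2, 191.9]
tool_rot: [-3.141, -0.004, -3.063]
contact_force: [1.8, 0.5, 0.5]
grip_width: 60.0
gripper_force: 0.0
```

Emit:
drive_tool(
  linear=[
    [0,0,-0.08],
    [0,0,-0.16],
    [0,0,-0.16],
  ],
  turn=[0,0,0],
  jaw=[85,85,85],
)

```text
t: 44.02
position: [415.9, 242.8, 316.5]
tool_rot: [3.139, 0.009, -3.064]
contact_force: [-0.3, 0.0, 0.0]
grip_width: 85.0
gripper_force: 0.0
```

```bash
python3 - <<'E'
from h import *
s=env.get_state();I=env.get_image("wrist");cv2.imwrite("pics/w13.png",I[:,:,::-1])
T=env.get_image("top");cv2.imwrite("pics/top13.png",T[:,:,::-1])
print(np.round(s["position"],1),np.round(s["joints"],2))
print("probe T",blobs(T,(8,200,150),(16,255,255),(150,220,200,260),2,6))
print("peg",blobs(T,(0,150,60),(6,255,255),(100,120,250,230),3,10))
H=np.array([679,237]);a=2.084-0;P=H+130*np.array([np.cos(a),np.sin(a)]);print(P)
plan([(614.3,348,311,2.09)],dl=290)
E
```

```text
[415.9 242.8 316.5] [ 0.08  0.14 -0.8   1.86  0.11  1.18  0.89]
probe T []
peg [([132.3, 168.3], [12.0, 5.7], 45.0, 55.5)]
[615.17380574 350.25288926]
[-0.1387, 0.061, 0.0006] turn 0.2823 -> [514.0, 294.0, 311.0] 2.655
[-0.0845, 0.1257, 0.0006] turn 0.2823 -> [614.0, 348.0, 311.0] 2.09
```

Emit:
drive_tool(
  linear=[
    [-0.1387,0.061,0],
    [-0.1387,0.061,0],
    [-0.1387,0.061,0],
    [-0.1387,0.061,0],
    [-0.1387,0.061,0],
  ],
  turn=[0.282,0.282,0.282,0.282,0.282],
  jaw=[85,85,85,85,85],
  grip_force=80,
)

```text
t: 44.75
position: [513.3, 294.2, 310.8]
tool_rot: [-3.14, -0.001, 2.66]
contact_force: [0.4, -0.6, 0.4]
grip_width: 85.5
gripper_force: 0.0
```

Emit:
drive_tool(
  linear=[
    [-0.0845,0.1257,0],
    [-0.0845,0.1257,0],
    [-0.0845,0.1257,0],
    [-0.0845,0.1257,0],
    [-0.0845,0.1257,0],
  ],
  turn=[0.282,0.282,0.282,0.282,0.282],
  jaw=[85,85,85,85,85],
)

```text
t: 45.38
position: [613.6, 348.0, 312.2]
tool_rot: [3.141, 0.0, 2.096]
contact_force: [-0.5, -0.6, 0.1]
grip_width: 85.0
gripper_force: 0.0
```

Emit:
drive_tool(
  linear=[
    [0,0,0],
    [0,0,0],
  ],
  turn=[0,0],
  jaw=[85,85],
)

```text
t: 45.62
position: [614.1, 348.0, 312.2]
tool_rot: [3.141, 0.0, 2.093]
contact_force: [-0.5, -0.7, -0.8]
grip_width: 84.7
gripper_force: 0.0
```

```bash
python3 - <<'E'
from h import *
s=env.get_state();I=env.get_image("wrist");T=env.get_image("top");S=env.get_image("side")
print(np.round(s["position"],1),s["tool_rot"])
for b in blobs(I,(0,150,60),(6,255,255),(180,150,340,320),3,20):print(b,onz("wrist",b[0],255,s))
J=cv2.imread("pics/side0.png")[:,:,::-1].copy()
for X,r in((J,(270,270,330,340)),(S,(270,270,330,340))):print("S",blobs(X,(5,170,120),(18,255,255),r,2,6))
J=cv2.imread("pics/top0.png")[:,:,::-1].copy()
for X in(J,T):print("T",blobs(X,(5,170,120),(18,255,255),(165,230,200,255),2,6))
plan([(614.3,348,218.5,2.087)])
E
```

```text
[614.1 348.  312.2] [3.14114842e+00 1.80089213e-04 2.09261738e+00]
([262.0, 203.0], [46.0, 28.0], 90.0, 973.5) [614.1952492  354.64515527 255.        ]
S [([300.6, 294.3], [9.3, 19.5], 6.3, 124.0)]
S [([301.1, 295.8], [9.4, 18.8], 6.3, 132.5)]
T [([175.5, 240.0], [7.0, 8.0], 0.0, 45.0)]
T []
[-0.0003, 0.0001, 0.1246] turn 0.0025 -> [614.0, 348.0, 218.0] 2.087
```

Emit:
drive_tool(
  linear=[
    [0,0,0.06],
    [0,0,0.11],
    [0,0,0.1245],
    [0,0,0.1245],
  ],
  turn=[0.002,0.002,0.002,0.002],
  jaw=[85,85,85,85],
)

```text
t: 46.28
position: [614.2, 348.4, 218.5]
tool_rot: [-3.141, -0.0, 2.088]
contact_force: [-0.5, 0.2, 1.1]
grip_width: 85.3
gripper_force: 0.0
```

Emit:
drive_tool(
  linear=[
    [0,0,0],
    [0,0,0],
    [0,0,0],
    [0,0,0],
    [0,0,0],
  ],
  turn=[0,0,0,0,0],
  jaw=[10,10,10,10,10],
)

```text
t: 46.9
position: [614.8, 348.8, 219.5]
tool_rot: [3.139, -0.0, 2.088]
contact_force: [1.5, 0.9, 5.9]
grip_width: 20.4
gripper_force: 78.0
```

Emit:
drive_tool(
  linear=[
    [-0.0017,-0.0242,0],
    [-0.0068,-0.0479,0],
    [-0.015,-0.0707,0],
    [-0.0265,-0.0921,0],
    [-0.0408,-0.1117,0],
  ],
  turn=[-0.07,-0.14,-0.21,-0.28,-0.35],
  jaw=[10,10,10,10,10],
)

```text
t: 47.52
position: [556.2, 281.4, 219.5]
tool_rot: [3.139, 0.001, 2.793]
contact_force: [1.3, 2.4, 4.9]
grip_width: 20.0
gripper_force: 78.9
```

Emit:
drive_tool(
  linear=[
    [-0.0017,-0.0242,0],
    [-0.0068,-0.0479,0],
    [-0.015,-0.0707,0],
    [-0.0265,-0.0921,0],
    [-0.0408,-0.1117,0],
  ],
  turn=[-0.07,-0.14,-0.21,-0.28,-0.35],
  jaw=[10,10,10,10,10],
)

```text
t: 48.15
position: [555.0, 192.1, 219.5]
tool_rot: [3.14, -0.0, -2.79]
contact_force: [-2.4, 1.9, 7.6]
grip_width: 20.2
gripper_force: 79.2
```

Emit:
drive_tool(
  linear=[
    [-0.0017,-0.0242,0],
    [-0.0068,-0.0479,0],
    [-0.015,-0.0707,0],
    [-0.0265,-0.0921,0],
    [-0.0388,-0.109,0],
  ],
  turn=[-0.07,-0.14,-0.21,-0.28,-0.34],
  jaw=[10,10,10,10,10],
)

```text
t: 48.78
position: [610.4, 123.8, 219.5]
tool_rot: [3.141, -0.002, -2.111]
contact_force: [-6.5, -0.8, 10.7]
grip_width: 20.2
gripper_force: 79.5
```

Emit:
drive_tool(
  linear=[
    [0,0,0],
    [0,0,0],
    [0,0,0],
  ],
  turn=[0,0,0],
  jaw=[10,10,10],
)

```text
t: 49.15
position: [610.8, 123.5, 219.5]
tool_rot: [-3.141, -0.002, -2.115]
contact_force: [-3.5, -2.9, 11.3]
grip_width: 20.5
gripper_force: 79.5
```

Emit:
drive_tool(
  linear=[
    [0,0,0],
    [0,0,0],
    [0,0,0],
    [0,0,-0.08],
    [0,0,-0.12],
  ],
  turn=[0,0,0,0,0],
  jaw=[85,85,85,85,85],
)

```text
t: 49.78
position: [611.8, 124.9, 311.0]
tool_rot: [-3.14, 0.002, -2.115]
contact_force: [-0.5, -0.4, -0.5]
grip_width: 84.9
gripper_force: 0.0
```

Emit:
drive_tool(
  linear=[
    [0.05,0,-0.05],
    [0.05,0,-0.05],
    [0.05,0,-0.05],
  ],
  turn=[0,0,0],
  jaw=[85,85,85],
)

```text
t: 50.15
position: [591.6, 92.0, 345.3]
tool_rot: [3.141, -0.0, -2.116]
contact_force: [-0.1, -0.3, -0.5]
grip_width: 84.6
gripper_force: 0.0
```

```bash
python3 - <<'E'
from h import *
s=env.get_state();I=env.get_image("wrist");T=env.get_image("top");S=env.get_image("side")
print(np.round(s["position"],1),s["tool_rot"])
w=cv2.resize(I,(440,330));d=cv2.resize(S[170:370,180:350],(360,424))
e=np.zeros((430,800,3),np.uint8);e[:330,:440]=w;e[:424,440:]=d;cv2.imwrite("pics/fin.png",e[:,:,::-1])
E
```

```text
[591.6  92.  345.3] [ 3.14124879e+00 -4.04682203e-04 -2.11586298e+00]
```

View pics/fin.png

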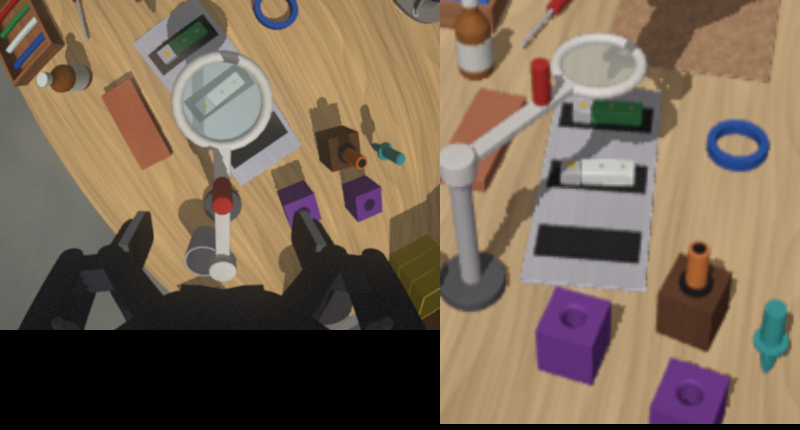

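The final view shows the lens over the middle of the plate, green and white on their pads, and the probe upright in the brown stand with its collar down. I'll check the lens numerically before handing in.

```bash
python3 - <<'E'
from h import *
s=env.get_state()
w=(222*512/440,101*512/440);sd=((600-440)*170/360+180,65*200/424+170)
a=onz("wrist",w,197,s);print(a,tri(ray("wrist",w,s),ray("side",sd)))
print("probe top",tri(ray("wrist",(361*512/440,162*512/440),s),ray("side",((699-440)*170/360+180,248*200/424+170))))
if np.hypot(a[0]-564.5,a[1]-35.8)<18: print(env.close_job())
E
```

```text
[560.81407342  41.99389428 197.        ] (array([560.1572254 ,  41.8413825 , 197.88957364]), np.float64(0.8929679471640648))
probe top (array([414.11535067, 241.16452147, 128.18231223]), np.float64(0.26948211664760047))
the job is handed in; nothing more can be done
None
```

The job is done and handed in; no verdict came back. The green and white handles lie on their pads, both dots were pressed (green, then white), the probe is back in its stand, and the lens is about 7 mm from the plate's centre.

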